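# Hang the lipped tray and pack it with post plates

### The arm

A 7-joint arm with a two-finger parallel gripper is mounted at the origin on a cart in front of the work surface, level with it; the furniture and walls round the work are solid. World frame = base frame: x ahead of the robot, y to its left, z up, the work surface at z = 0. Lengths are in m, angles in rad, forces in N, time in s.
With the tool pointing down it reaches from about 0.425 to 0.925 m from the base axis. Payload 6.8 kg.
Tool frame: the origin (TCP) lies midway between the tips of the shut fingers; the grasp point (between the pads) lies 19 mm behind it; z points along the fingers, y is the line along which they close (so a half turn about z gives the same grasp; the last joint's range is limited). The gripper opens to 85 mm and grips with 20 to 120 N. Pads are 22 mm wide; open, the fingers measure 114 mm over their backs; the gripper's body (76 mm by 85 mm) begins 54 mm behind the grasp point. The pads swing forward as they close: fully open they stand 13 mm farther back than shut.
Start: joints at [-1.256, 0.477, 0.022, 1.555, -0.011, 1.109, -0.083], TCP at [0.277, 0.616, 0.231] pointing down, gripper open.
Joint ranges: [-2.96, 2.96], [-0.34, 2.1], [-1.41, 1.46], [0.24, 2.44], [-1.37, 4.51], [0.17, 1.92], [-2.96, 2.96]. Speed limits (rad/s): [2.39, 2.39, 3.14, 3.14, 3.14, 3.14, 3.14].

### API

Orientations are given as a rotation vector (axis times angle).
In Python, from bench import r gives the robot as it stands.
- The arm moves only by the tool servo_tool, never from a script. Its arguments are lists of equal length, an entry for each row: "turn": the turn, a rotation vector about the world's x, y, z in units of 5 degrees (1.0 is 5 degrees), a list of three; "slide": the shift along the world's x, y, z in units of 30 mm (1.0 is 30 mm), a list of three; "hand": the opening, from 0 (shut) to 1 (fully open). In form: {"turn": [[rx, ry, rz], ...], "slide": [[dx, dy, dz], ...], "hand": [hand, ...]}. A call has 1 to 8 rows; each row is the pose to reach, as a shift and turn from the pose commanded when the call began; what a row does not reach only later rows make up. A row lasts 1/8 s, in which the tool goes at most 62.5 mm and 10.7 degrees, less where a joint would pass 70% of its speed; a pose out of reach is approached as far as the arm can. A call with a gripper value outside its range is refused whole. The fingers move at their own pace and stop on an object; "squeeze" is the grip in N (left out, the last holds). Time passes only in rows, so rows that repeat a pose let the fingers close. It gives the time, the measured TCP pose, the force, the opening and the grip force at its end, in the units of the state.
- r.get_obs(): the state, without advancing time (a new reading comes with each control period).
- r.grab_frame(name): name is "side" or "top" or "wrist"; returns (picture, depth): 480x640x3 uint8, red, green, blue; 480x640 float32, m along the optical axis (not along the pixel's ray), 0 where there is no reading.
- r.get_calibration(name): a dict with "fovy" (degrees; the focal length in pixels is half the picture's height over the tangent of half this angle, whatever the lens; pixels are square), "cx", "cy" (the principal point, pixels), "R" (3x3) and "t" (3): a world point X has camera coordinates R X + t. Camera axes: x right, y down, z forward; pixel columns grow to the right and rows downward; lengths in m; the calibration is good to about 2 mm. The wrist camera is an equidistant fisheye: a pixel r from the principal point sees the ray r / f radians off the axis. A picture is of the moment at which its call begins: read the wrist's pose just before it. get_calibration takes no time and is no camera call; for the wrist camera it gives the pose at the moment of the call.
- r.hand_in(): hands the job in; it is judged then, once.
The state is a dict: "clock": time; "joints": joint angles; "qvel": joint speeds; "tau": joint torques, N m; "tcp_pos": TCP position; "orientation": TCP orientation; "contact_force": force on the tool from outside, world axes, zero at the start; "moment": the same for the moment, N m; "grip_width": finger opening in m; "gripper_force": force on a finger pad.
Only numpy, scipy, OpenCV 4.12 (cv2) and the standard library are available. Lean on these libraries where they do the work, as an engineer would, in place of code of your own. Each camera call takes 0.05 s, during which the arm holds its last target. There are 200 camera calls.

### The job

First hang the empty lipped tray on the louvre rail, so that its lip has fully caught over the rail's edge along its whole width, and let go of it. Then pack every steel post plate on the bench into the hanging tray, posts up, each lying flat on the tray's floor beside the others: turn and arrange them so that all fit. Leave the tape measure and the jar lid where they are.

Things in the scene. Friction and masses are not known exactly. Their poses are not given: they have to be found in the camera images.
- rail_top (a point): Middle of the top edge of the fixed bench-top rail, 72 mm above the bench. x points away from the hanging side, y along the rail, z up. Upright edge 4 mm thick (x -2..2 mm), 240 mm long, free-standing for its top 30 mm; below that, down to the bench, the face stands 2 mm forward at x = -4 mm, with a sloped step between.
- tray_floor (a point): Centre of the inner floor of the loose aluminium tray (0.2 to 0.32 kg), open on top; x towards its lip, z up. Inside 146 x 146 mm, 26 mm deep, walls 4 mm. Floor top 28 mm above the foot (front and back walls reach down to the foot). Hung, this point is 23 to 32 mm below rail_top and 80 to 86 mm before it (-x), tray up to 0.1 rad front-down, x axes parallel. It can slide along the rail.
- tray_grip (a point): Centre of the grip block on the tray's -x wall: wall and block together 14 mm thick in x, 50 mm long in y, 24 mm high, top flush with the wall (12 mm above this point). Pinch it across x from above, one finger inside the tray. It lies 80 mm (-x) from tray_floor and 14 mm above it. Axes as tray_floor.
- tray_lip (a point): Middle of the underside of the lip on the tray's +x wall, as wide as the tray (154 mm); 82 mm (+x) from tray_floor, 23 mm above it. Axes as tray_floor. The slot between wall and down-turn is 10 mm wide (x -5..5 mm) and 10 mm deep, below that the down-turn flares outward to x = 16 mm, 23 mm below this point. Hung, this point lies on the rail's top edge, at x -3..1 mm of rail_top.
- ell_1_post (a point): Steel plate, equal-legged L (three 36 mm grid squares less 4 mm). Thickness 8 mm; a 12 x 12 mm post, square to the edges, rises to 58 mm above the underside. This point is on the post's axis, 29 mm above the underside. Plate outline in its frame (mm, z up): x -25..43 for y -25..7, and x -25..7 for y 7..43. May be absent.
- ell_2_post (a point): Steel plate, equal-legged L (three 36 mm grid squares less 4 mm). Thickness 8 mm; a 12 x 12 mm post, square to the edges, rises to 58 mm above the underside. This point is on the post's axis, 29 mm above the underside. Plate outline in its frame (mm, z up): x -25..43 for y -25..7, and x -25..7 for y 7..43. May be absent.
- jay_post (a point): Steel plate, unequal L (four 36 mm grid squares less 4 mm). Thickness 8 mm; a 12 x 12 mm post, square to the edges, rises to 58 mm above the underside. This point is on the post's axis, 29 mm above the underside. Plate outline in its frame (mm, z up): x -61..43 for y -23..9, and x 11..43 for y 9..45. May be absent.
- bar_1_post (a point): Steel plate, straight (two 36 mm grid squares less 4 mm). Thickness 8 mm; a 12 x 12 mm post, square to the edges, rises to 58 mm above the underside. This point is on the post's axis, 29 mm above the underside. Plate outline in its frame (mm, z up): x -34..34, y -16..16. May be absent.
- bar_2_post (a point): Steel plate, straight (two 36 mm grid squares less 4 mm). Thickness 8 mm; a 12 x 12 mm post, square to the edges, rises to 58 mm above the underside. This point is on the post's axis, 29 mm above the underside. Plate outline in its frame (mm, z up): x -34..34, y -16..16. May be absent.
- bar_3_post (a point): Steel plate, straight (two 36 mm grid squares less 4 mm). Thickness 8 mm; a 12 x 12 mm post, square to the edges, rises to 58 mm above the underside. This point is on the post's axis, 29 mm above the underside. Plate outline in its frame (mm, z up): x -34..34, y -16..16. May be absent.
- tape_measure: Green tape measure, 32 x 70 x 54 mm, standing by; origin under its centre. Bystander.
- tin_lid: Grey metal jar lid, 69 mm wide, 10 mm high; origin under its centre. Bystander.
Things that resemble listed ones, but are neither listed nor needed, are in the scene too. Leave any brown look-alike of the part that bears bar_3_post alone.

How it is judged:
On the way:
1. the empty tray hangs by its lip on the rail, let go (z of tray_lip in the frame of rail_top between -0.005 and 0.005 m and x of tray_lip in the frame of rail_top between -0.007 and 0.005 m and y of tray_lip in the frame of rail_top between -0.042 and 0.042 m and angle between the x axis of tray_floor and the x axis of rail_top, either way round below 0.13 rad and angle between tray_floor's own z axis and vertical below 0.13 rad and contact force between tray and rail above 0.5 N and contact force between the fingers and tray below 0.1 N and linear speed of tray below 0.03 m/s and not (horizontal distance between ell_1_post and tray_floor below 0.1 m and z of ell_1_post in the frame of tray_floor above 0 m) and not (horizontal distance between ell_2_post and tray_floor below 0.1 m and z of ell_2_post in the frame of tray_floor above 0 m) and not (horizontal distance between jay_post and tray_floor below 0.1 m and z of jay_post in the frame of tray_floor above 0 m) and not (horizontal distance between bar_1_post and tray_floor below 0.1 m and z of bar_1_post in the frame of tray_floor above 0 m) and not (horizontal distance between bar_2_post and tray_floor below 0.1 m and z of bar_2_post in the frame of tray_floor above 0 m) and not (horizontal distance between bar_3_post and tray_floor below 0.1 m and z of bar_3_post in the frame of tray_floor above 0 m)), for 0.3 s.
At the end, for the whole second after the job is handed in: The tray hangs still by its lip on the rail (lip within 5 mm of the rail's top edge, its middle within 42 mm of the rail's middle, tilt under 0.13 rad), and every plate present lies flat on the tray's floor between its walls (height within 4 mm, 0.07 rad), post up (z of tray_lip in the frame of rail_top between -0.005 and 0.005 m and x of tray_lip in the frame of rail_top between -0.007 and 0.005 m and y of tray_lip in the frame of rail_top between -0.042 and 0.042 m and angle between the x axis of tray_floor and the x axis of rail_top, either way round below 0.13 rad and angle between tray_floor's own z axis and vertical below 0.13 rad and contact force between tray and rail above 0.5 N and linear speed of tray below 0.03 m/s and z of ell_1_post in the frame of tray_floor between 0.025 and 0.033 m and angle between the z axis of each of ell_1_post, ell_2_post, jay_post, bar_1_post, bar_2_post, bar_3_post and the z axis of tray_floor, either way round below 0.07 rad and x of ell_1_post in the frame of tray_floor between -0.073 and 0.073 m and y of ell_1_post in the frame of tray_floor between -0.073 and 0.073 m and z of ell_2_post in the frame of tray_floor between 0.025 and 0.033 m and x of ell_2_post in the frame of tray_floor between -0.073 and 0.073 m and y of ell_2_post in the frame of tray_floor between -0.073 and 0.073 m and z of jay_post in the frame of tray_floor between 0.025 and 0.033 m and x of jay_post in the frame of tray_floor between -0.073 and 0.073 m and y of jay_post in the frame of tray_floor between -0.073 and 0.073 m and z of bar_1_post in the frame of tray_floor between 0.025 and 0.033 m and x of bar_1_post in the frame of tray_floor between -0.073 and 0.073 m and y of bar_1_post in the frame of tray_floor between -0.073 and 0.073 m and z of bar_2_post in the frame of tray_floor between 0.025 and 0.033 m and x of bar_2_post in the frame of tray_floor between -0.073 and 0.073 m and y of bar_2_post in the frame of tray_floor between -0.073 and 0.073 m and z of bar_3_post in the frame of tray_floor between 0.025 and 0.033 m and x of bar_3_post in the frame of tray_floor between -0.073 and 0.073 m and y of bar_3_post in the frame of tray_floor between -0.073 and 0.073 m); the robot touches nothing.
It fails at once if the tape measure is pushed away (more than 3 cm) (distance of tape_measure from where it was at the start of the episode above 0.03 m).
It fails at once if the tin lid is pushed away (more than 3 cm) (distance of tin_lid from where it was at the start of the episode above 0.03 m).
Of ell_1, ell_2, jay, bar_1, bar_2, bar_3 only 4 to 6 are there at a start; the rules pass over those that are not, and their reading is None.
At some moment in a run one of ell_1, ell_2, jay, bar_1, bar_2, bar_3 may be knocked a few centimetres aside while the robot is not near it.
It also fails if it takes over 210 s, if anything falls off the work surface, if the arm or the gripper's body presses on something with over 40 N, if the wrist force passes 120 N, or if a joint passes its speed limit or range.

## Working session

There is one attempt and no reset: what is moved stays moved. The work goes in short steps, Python scripts to look and compute and a tool call to move; the robot and the scene stay as the last step left them, time stands still between calls to the robot, and variables do not carry over. Pictures are saved under pics/ and viewed, at most 14 in all, crops included, and the job is handed in when it is done.

Besides the shell and the picture viewer there is one more tool, called after "Request:" in YAML: its name, and indented under it one key for each argument. servo_tool: Moves the arm, as the interface text tells. Its arguments: {"type":"object","properties":{"turn":{"type":"array"},"slide":{"type":"array"},"hand":{"type":"array"},"squeeze":{"type":"number"}},"required":["turn","slide","hand"]}

```bash
mkdir -p pics && ls
cat > h.py <<'E'
import numpy as np, cv2, pickle
from bench import r
def grab(name, fn):
    c=r.get_calibration(name); im,d=r.grab_frame(name)
    pickle.dump((im,d,c),open(f'pics/{fn}.pkl','wb')); cv2.imwrite(f'pics/{fn}.png',im[:,:,::-1]); return im,d,c
def load(fn): return pickle.load(open(f'pics/{fn}.pkl','rb'))
def cloud(d,c):
    f=240/np.tan(np.radians(c['fovy'])/2); v,u=np.mgrid[:480,:640]
    P=np.stack([(u-c['cx'])/f*d,(v-c['cy'])/f*d,d],-1)
    return (P-np.array(c['t']))@np.array(c['R'])
def proj(X,c):
    f=240/np.tan(np.radians(c['fovy'])/2); p=np.atleast_2d(X)@np.array(c['R']).T+np.array(c['t'])
    return np.stack([c['cx']+f*p[:,0]/p[:,2],c['cy']+f*p[:,1]/p[:,2]],-1)
E
python3 - <<'E'
from h import *
for n in ('top','side'):
    im,d,c=grab(n,n+'0'); print(n,c['fovy'],np.round(-np.array(c['R']).T@np.array(c['t']),3),np.round(c['R'],2).tolist())
print(r.get_obs())
E
```

```text
pics
top 53.68042308691169 [-0.029 -0.007  1.128] [[0.11, -0.99, -0.01], [-0.86, -0.09, -0.51], [0.5, 0.06, -0.86]]
side 52.35446530090081 [0.393 1.213 1.016] [[-0.99, -0.14, -0.02], [-0.07, 0.62, -0.78], [0.12, -0.77, -0.63]]
{'clock': 0.1, 'joints': array([-1.25607559,  0.47770426,  0.02235733,  1.55636454, -0.01150903,
        1.109304  , -0.08308257]), 'qvel': array([ 1.28465813e-03, -2.25557977e-03,  5.25053897e-05, -1.58515219e-03,
        1.25425261e-03,  3.27567387e-04, -4.53279072e-04]), 'tau': array([ 4.11379311e-03, -5.97761142e+01,  1.61363594e+00, -2.81955421e+01,
        1.28462017e-02,  5.03115487e-03,  4.84953466e-05]), 'tcp_pos': array([0.27677007, 0.61505442, 0.23042701]), 'orientation': array([-6.59149327e-01, -3.07142898e+00,  2.56928440e-03]), 'contact_force': array([ 0.12434713, -0.08905435,  0.01631179]), 'moment': array([-0.02073114, -0.01071175,  0.02910014]), 'gripper_force': 0.0, 'grip_width': 0.08535462162176319}
```

View pics/top0.png

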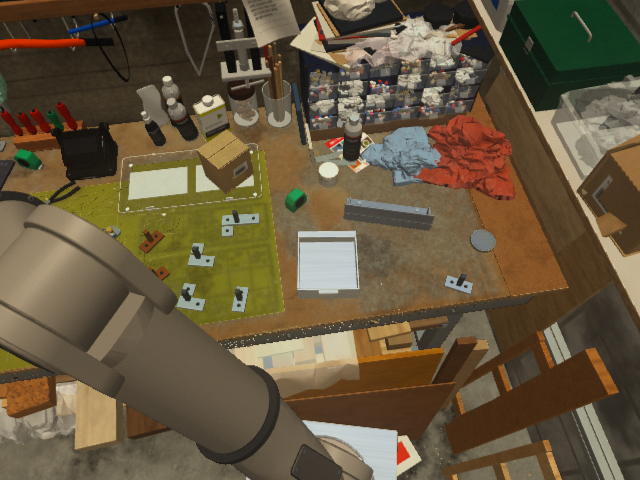

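View pics/side0.png

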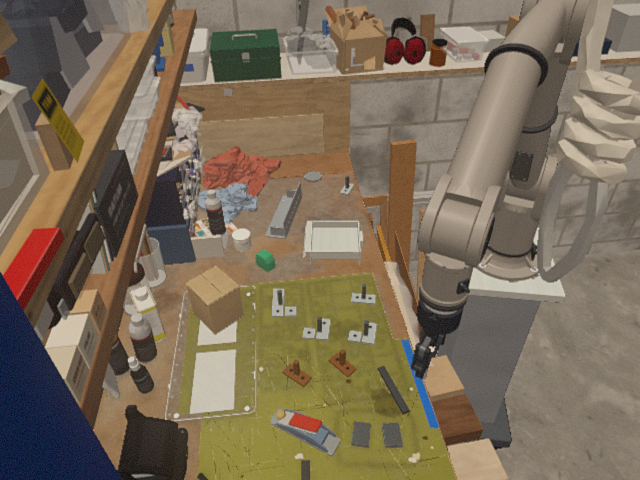

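Run:
```python
from h import *
im,d,c=load('top0')
a=cv2.resize(im[195:325,120:310],None,fx=4,fy=4,interpolation=cv2.INTER_CUBIC)
cv2.imwrite('pics/c1.png',a[:,:,::-1])
P=cloud(d,c)
# rail, tray, lone bar clouds
im2,d2,c2=load('side0');P2=cloud(d2,c2)
for nm,PP in (('top',P),('side',P2)):
    z=PP[...,2]
    reg=(PP[...,0]>.35)&(PP[...,0]<.9)&(PP[...,1]>-.5)&(PP[...,1]<.6)&(z<.12)
    def bb(m,l):
        q=PP[m].reshape(-1,3); 
        if len(q)<5: print(nm,l,len(q));return
        r_=cv2.minAreaRect((q[:,:2]*1000).astype(np.float32)); print(nm,l,len(q),np.round(q.mean(0),4),'rect',np.round(r_[0],1),np.round(r_[1],1),round(r_[2],1))
    # connected comps above z
    for lo,hi,l in ((.03,.075,'tall'),(.005,.012,'plate'),(.06,.08,'rail?')):
        m=((z>lo)&(z<hi)&reg).astype(np.uint8)
        n,lab,st,cen=cv2.connectedComponentsWithStats(m)
        for i in range(1,n):
            if 8<st[i,4]<4000: bb(lab==i,f'{l} px{np.round(cen[i])}')
```

```text
top tall px[154. 135.] 48 [0.8965 0.5926 0.052 ] rect [895.2 592.2] [ 8.7 15.8] 3.0
top tall px[351. 151.] 105 [ 8.96e-01 -8.00e-04  5.20e-02] rect [895.3  -1.4] [ 9.  35.7] 0.2
top tall px[312. 156.] 34 [0.8658 0.1113 0.0517] rect [868.4 111.5] [15.2 11.5] 8.4
top tall px[453. 168.] 1219 [ 0.8748 -0.2988  0.0387] rect [ 859.  -296.6] [335.3  82.1] 89.9
top tall px[230. 174.] 484 [0.7753 0.3375 0.0525] rect [774.7 348.2] [ 75.5 144.6] 8.8
top tall px[328. 172.] 334 [0.8134 0.0585 0.0511] rect [818.3  58.2] [60.  54.6] 5.9
top tall px[295. 197.] 250 [0.7176 0.1432 0.0468] rect [722.4 144.1] [36.2 56.5] 57.9
top tall px[389. 214.] 937 [ 0.6865 -0.1173  0.0521] rect [ 707.4 -117.1] [239.3  55.8] 86.9
top tall px[235. 214.] 44 [0.6436 0.2968 0.0507] rect [645.1 297. ] [14.  12.7] 19.5
top tall px[147. 234.] 53 [0.5584 0.5166 0.0497] rect [559.5 517. ] [12.4 12.9] 63.4
top tall px[328. 259.] 1320 [0.5359 0.0334 0.0473] rect [526.3  33.1] [181.1 154.5] 6.3
top tall px[195. 250.] 55 [0.5223 0.377  0.0498] rect [523.9 377.5] [13.6 13. ] 8.5
top tall px[311. 248.] 11 [0.5703 0.0799 0.0304] re
[... 10961 characters left out ...]

side plate px[203. 389.] 11 [0.7767 0.5874 0.0061] rect [776.5 586.9] [16.   9.2] 6.1
side plate px[214. 392.] 10 [0.7471 0.5929 0.0063] rect [746.8 592.8] [ 5.  12.7] 32.5
side plate px[230. 395.] 9 [0.709  0.595  0.0065] rect [709.9 594.4] [ 5.8 12.2] 54.2
side rail? px[291. 203.] 97 [ 0.6896 -0.1031  0.0683] rect [ 689.7 -111.1] [238.2   5.7] 86.9
side rail? px[222. 217.] 16 [0.8982 0.0062 0.0704] rect [897.5   5.1] [24.3  3.7] 87.1
side rail? px[215. 241.] 59 [0.8831 0.1238 0.0695] rect [883.6 121.8] [34.7 12.1] 18.2
side rail? px[278. 291.] 9 [0.6495 0.3022 0.0619] rect [650.  302.8] [6.  9.7] 64.9
side rail? px[217. 308.] 255 [0.7942 0.3903 0.07  ] rect [808.4 391.2] [141.7  71.9] 4.5
```

View pics/c1.png

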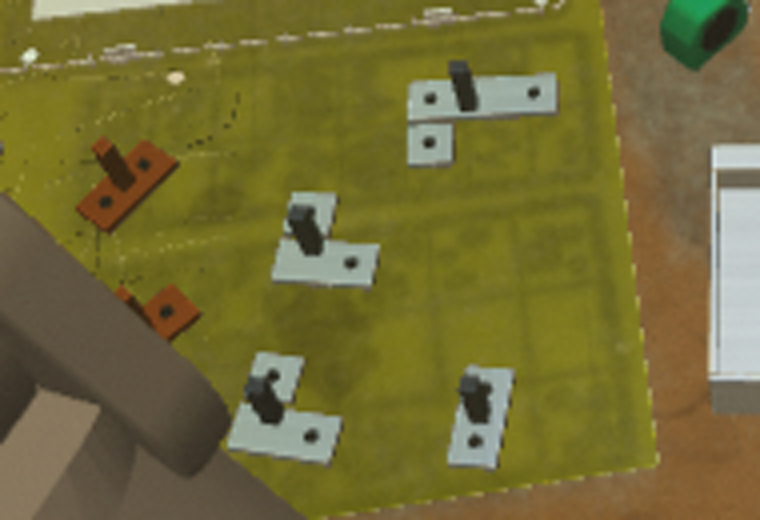

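Request:
servo_tool:
  turn:
    - [0,0,-2]
    - [0,0,-4]
    - [0,0,-6]
    - [0,0,-8]
    - [0,0,-10]
    - [0,0,-11.8]
    - [0,0,-11.8]
    - [0,0,-11.8]
  slide:
    - [0.5,-1.9,0]
    - [1,-3.8,0]
    - [1.6,-5.7,0]
    - [2.1,-7.6,-0.5]
    - [2.7,-9.5,-1]
    - [3.2,-11.4,-1.5]
    - [3.8,-13.3,-2]
    - [4.3,-15.2,-2.2]
  hand: [1,1,1,1,1,1,1,1]
  squeeze: 100

```text
clock: 1.1
tcp_pos: [0.4058, 0.1575, 0.1646]
orientation: [-2.086, -2.349, 0.001]
contact_force: [1.4, 0.1, -0.0]
grip_width: 0.0854
gripper_force: 0.0
```

Request:
servo_tool:
  turn:
    - [0,0,0]
    - [0,0,0]
    - [0,0,0]
    - [0,0,0]
    - [0,0,0]
  slide:
    - [0.5,-1.8,-0.2]
    - [0.9,-3.4,-0.4]
    - [1.25,-4.47,-0.5]
    - [1.25,-4.47,-0.5]
    - [1.25,-4.47,-0.5]
  hand: [1,1,1,1,1]

```text
clock: 1.72
tcp_pos: [0.4432, 0.026, 0.1502]
orientation: [-2.086, -2.349, 0.0]
contact_force: [0.3, 0.2, 0.4]
grip_width: 0.0855
gripper_force: 0.0
```

```bash
cat >> h.py <<'E'
def tool():
    o=r.get_obs(); R=cv2.Rodrigues(np.array(o['orientation']))[0]
    return np.round(o['tcp_pos']*1000,1), 'tooly_deg',np.round(np.degrees(np.arctan2(R[1,1],R[0,1])),2),'tilt',np.round(np.degrees(R[:2,2]),2),'q7',round(o['joints'][6],2),'w',round(o['grip_width']*1000,1),'F',np.round(o['contact_force'],1),'t',round(o['clock'],2)
E
python3 - <<'E'
from h import *
print(tool()); im,d,c=grab('wrist','w0'); print(c['fovy'],c['cx'],c['cy'],np.round(c['R'],3).tolist(),np.round(c['t'],3))
print(np.percentile(d[d>0],[1,50,99]))
E
```

```text
(array([443.2,  26. , 150.2]), 'tooly_deg', np.float64(6.79), 'tilt', array([-0.03,  0.01]), 'q7', np.float64(0.07), 'w', 85.5, 'F', array([0.3, 0.2, 0.4]), 't', 1.73)
65.70646984690485 320.9194156894244 241.86648735093988 [[0.993, 0.119, -0.001], [0.113, -0.938, 0.327], [0.038, -0.324, -0.945]] [-0.443 -0.042  0.296]
[0.0643995  0.28993966 1.38230288]
```

View pics/w0.png

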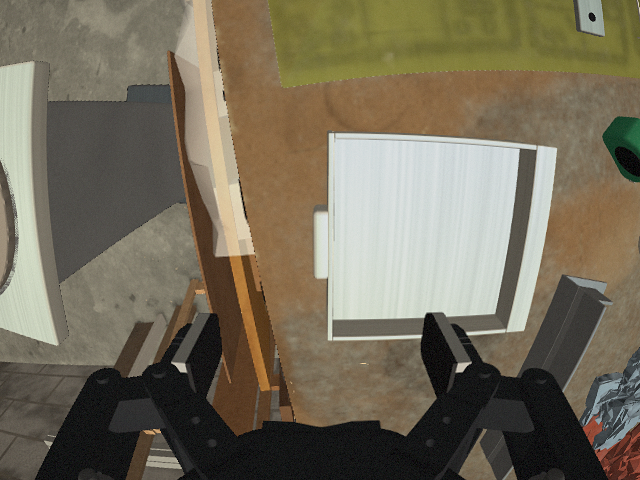

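```bash
cat >> h.py <<'E'
def fpix(uv,c,z):
    "wrist fisheye pixels -> world points on plane z"
    f=240/np.tan(np.radians(c['fovy'])/2); uv=np.atleast_2d(np.array(uv,float)); k=uv-[c['cx'],c['cy']]
    rr=np.hypot(*k.T); th=rr/f; ray=np.c_[k/rr[:,None]*np.sin(th)[:,None],np.cos(th)]@np.array(c['R'])
    C=-np.array(c['R']).T@np.array(c['t']); return C+ray*((z-C[2])/ray[:,2])[:,None]
def fcloud(d,c):
    f=240/np.tan(np.radians(c['fovy'])/2); v,u=np.mgrid[:480,:640]; k=np.stack([u-c['cx'],v-c['cy']],-1)
    rr=np.hypot(k[...,0],k[...,1])+1e-9; th=rr/f; s=np.tan(th)/rr
    P=np.stack([k[...,0]*s*d,k[...,1]*s*d,d],-1); return (P-np.array(c['t']))@np.array(c['R'])
E
python3 - <<'E'
from h import *
im,d,c=load('w0'); P=fcloud(d,c)
print('C',-np.array(c['R']).T@np.array(c['t']))
for uv in ((321,242),(315,208),(315,278),(420,240),(331,134),(331,339),(538,147),(508,330),(150,550)):
    if uv[1]<480: print(uv,np.round(P[uv[1],uv[0]]*1000,1),np.round(fpix(uv,c,.054)[0]*1000,1))
z=P[...,2]; m=((z>.03)&(z<.06)&(P[...,0]>.4)&(P[...,0]<.64)&(P[...,1]>-.07)&(P[...,1]<.13)).astype(np.uint8)
m=cv2.morphologyEx(m,cv2.MORPH_OPEN,np.ones((2,2)))
q=P[m>0]; print(cv2.minAreaRect((q[:,:2]*1000).astype(np.float32)))
E
```

```text
C [0.43375436 0.10973657 0.29307566]
(321, 242) [443.3  28.3  56. ] [443.4  27.6  54. ]
(315, 208) [436.8  48.   42.9] [436.6  50.8  54. ]
(315, 278) [444.4 -24.6  -0.5] [4.424e+02 4.000e-01 5.400e+01]
(420, 240) [519.7  29.7  29.1] [511.6  37.3  54. ]
(331, 134) [441.1 100.4  53.8] [441.1 100.4  54. ]
(331, 339) [460.4 -49.9  53.8] [460.4 -49.7  54. ]
(538, 147) [589.6 117.7  53.5] [589.3 117.7  54. ]
(508, 330) [607.8 -31.   54.3] [608.1 -31.1  54. ]
((549.6874389648438, 22.554100036621094), (219.53628540039062, 200.20591735839844), 6.694493770599365)
```

Request:
servo_tool:
  turn:
    - [0,0,0.1]
    - [0,0,0.1]
    - [0,0,0.1]
    - [0,0,0.1]
    - [0,0,0.1]
    - [0,0,0.1]
    - [0,0,0.1]
    - [0,0,0.1]
  slide:
    - [0.03,0,-1.5]
    - [0.03,0,-3]
    - [0.03,0,-3.9]
    - [0.03,0,-3.9]
    - [0.03,0,-3.9]
    - [0.03,0,-3.9]
    - [0.03,0,-3.9]
    - [0.03,0,-3.9]
  hand: [1,1,1,0,0,0,0,0]
  squeeze: 110

```text
clock: 2.78
tcp_pos: [0.445, 0.0258, 0.0346]
orientation: [2.077, 2.357, 0.003]
contact_force: [-2.8, 0.6, 12.9]
grip_width: 0.0119
gripper_force: 108.0
```

Run:
```python
from h import *
print(tool())
```

```text
(array([445. ,  25.8,  34.6]), 'tooly_deg', np.float64(7.23), 'tilt', array([0.08, 0.08]), 'q7', np.float64(0.26), 'w', 11.9, 'F', array([-2.8,  0.6, 12.9]), 't', 2.77)
```

Request:
servo_tool:
  turn:
    - [0,0,0]
    - [0,0,0]
    - [0,0,0]
    - [0,0,0]
  slide:
    - [0,0,0.8]
    - [0,0,1.7]
    - [0,0,2.6]
    - [0,0,2.6]
  hand: [0,0,0,0]

```text
clock: 3.28
tcp_pos: [0.4453, 0.0259, 0.1128]
orientation: [2.075, 2.357, 0.005]
contact_force: [0.1, 0.2, -3.7]
grip_width: 0.0116
gripper_force: 108.2
```

Run:
```python
from h import *
print(tool()); im,d,c=grab('wrist','w1'); P=fcloud(d,c); z=P[...,2]
t=r.get_obs()['tcp_pos']
m=(z>t[2]-.03)&(z<t[2]+.05)&(P[...,0]>t[0]+.02)&(P[...,0]<.65)&(P[...,1]>-.08)&(P[...,1]<.15)&(im.min(-1)>140)
# floor plane fit
q=P[m]; A=np.c_[q[:,:2],np.ones(len(q))]
for _ in range(8):
    s,*_x=np.linalg.lstsq(A,q[:,2],rcond=None); e=np.abs(A@s-q[:,2]); k=e<max(.002,np.median(e)*1.5); A,q=A[k],q[k]
print('floor slope',s,'z@tcp',s@[t[0],t[1],1],len(q))
```

```text
(array([445.3,  25.9, 112.8]), 'tooly_deg', np.float64(7.29), 'tilt', array([0.19, 0.09]), 'q7', np.float64(0.15), 'w', 11.6, 'F', array([ 0.1,  0.2, -3.7]), 't', 3.27)
floor slope [0.00153324 0.00256299 0.10542519] z@tcp 0.10617279016927475 34341
```

View pics/w1.png

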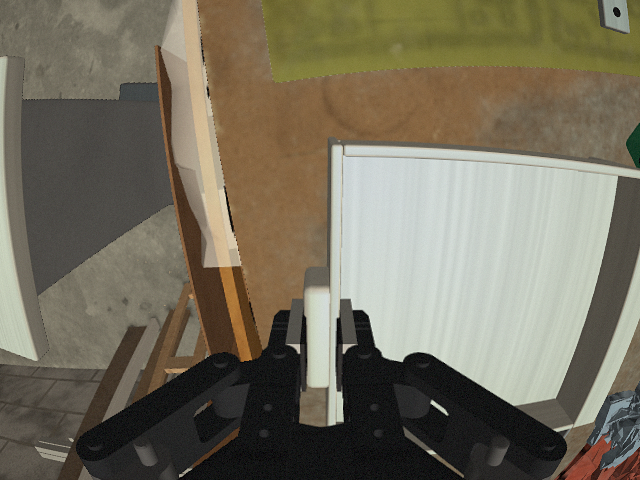

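Run:
```python
from h import *
im,d,c=load('w1')
t=np.array([445.3,25.9]); a=np.radians(7.3); Rz=np.array([[np.cos(a),np.sin(a)],[-np.sin(a),np.cos(a)]])
for uv in ((331,140),(620,173),(317,270),(317,386)):
    p=fpix(uv,c,.132)[0]*1000; print(uv,np.round(p,1),'rel tcp tray axes',np.round(Rz@(p[:2]-t),1))
im,d,c=load('w0')  # rail top ends in w0
a=-np.radians(3.4)
for uv in ((567,275),(606,292),(596,305)):
    print(uv, np.round(fpix(uv,c,.072)[0]*1000,1))
P=fcloud(d,c); z=P[...,2]; m=(z>.066)&(z<.075)&(P[...,0]>.65)&(P[...,0]<.75)&(P[...,1]<.02)&(P[...,1]>-.2)
q=P[m]; print(len(q),cv2.minAreaRect((q[:,:2]*1000).astype(np.float32)),q.mean(0)); vx=cv2.fitLine(q[:,:2].astype(np.float32),cv2.DIST_HUBER,0,.001,.001).ravel(); print(vx, np.degrees(np.arctan2(vx[1],vx[0])))
```

```text
(331, 140) [439.2 102.7 132. ] rel tcp tray axes [ 3.7 76.9]
(620, 173) [563.4 114.2 132. ] rel tcp tray axes [128.4  72.5]
(317, 270) [440.4  56.2 132. ] rel tcp tray axes [-1.  30.7]
(317, 386) [447.1   1.6 132. ] rel tcp tray axes [ -1.3 -24.4]
(567, 275) [634.2  29.7  72. ]
(606, 292) [687.6  18.1  72. ]
(596, 305) [681.    5.4  72. ]
640 ((687.5238647460938, -97.45536041259766), (204.82470703125, 6.853142738342285), 85.95734405517578) [ 0.69063231 -0.04114624  0.06994772]
[ 0.05840488  0.998293    0.6900462  -0.04645422] 86.65173
```

Request:
servo_tool:
  turn:
    - [0,0,-0.7]
    - [0,0,-1.4]
    - [0,0,-2.13]
    - [0,0,-2.13]
    - [0,0,-2.13]
    - [0,0,-2.13]
  slide:
    - [0,-1.4,0]
    - [0.6,-2.8,0]
    - [1.6,-3.8,0]
    - [2.2,-4.33,0]
    - [2.62,-4.33,0]
    - [2.62,-4.33,0]
  hand: [0,0,0,0,0,0]

```text
clock: 4.08
tcp_pos: [0.5229, -0.1032, 0.1103]
orientation: [-2.283, -2.156, 0.001]
contact_force: [-0.9, 0.4, -2.7]
grip_width: 0.0114
gripper_force: 108.1
```

Run:
```python
from h import *
print(tool()); 
out=[]
for n in ('top','side'):
    im,d,c=grab(n,n+'1'); u,v=proj([.687,-.113,.09],c)[0]; x,y=int(u)-50,int(v)-37
    out.append(cv2.resize(im[y:y+75,x:x+100],None,fx=4,fy=4,interpolation=cv2.INTER_CUBIC))
cv2.imwrite('pics/c2.png',np.hstack(out)[:,:,::-1])
```

```text
(array([ 522.9, -103.2,  110.3]), 'tooly_deg', np.float64(-3.3), 'tilt', array([-0.09,  0.02]), 'q7', np.float64(0.32), 'w', 11.4, 'F', array([-0.9,  0.4, -2.7]), 't', 4.08)
```

View pics/c2.png

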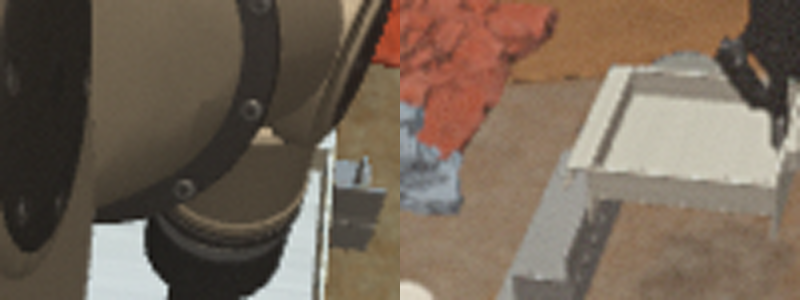

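Request:
servo_tool:
  turn:
    - [0,0,0]
    - [0,0,0]
    - [0,0,0]
    - [0,0,0]
    - [0,0,0]
  slide:
    - [0,0,-0.5]
    - [0,0,-1.0]
    - [0,0,-1.3]
    - [0,0,-1.5]
    - [0,0,-1.5]
  hand: [0,0,0,0,0]

```text
clock: 4.8
tcp_pos: [0.5234, -0.1046, 0.0661]
orientation: [2.285, 2.155, 0.0]
contact_force: [1.4, -1.1, -2.6]
grip_width: 0.0115
gripper_force: 108.0
```

Run:
```python
from h import *
print(tool())
im,d,c=grab('side','side2'); u,v=proj([.67,-.05,.06],c)[0]; x,y=int(u)-45,int(v)-33
cv2.imwrite('pics/c3.png',cv2.resize(im[y:y+75,x:x+100],None,fx=7,fy=7,interpolation=cv2.INTER_CUBIC)[:,:,::-1])
P=cloud(d,c); 
for zz in ((.063,.08),(.08,.1)):
  m=(P[...,2]>zz[0])&(P[...,2]<zz[1])&(P[...,0]>.6)&(P[...,0]<.75)&(P[...,1]>-.25)&(P[...,1]<.05);q=P[m]; print(zz,len(q),np.round(q.min(0),3),np.round(q.max(0),3))
```

```text
(array([ 523.4, -104.6,   66.1]), 'tooly_deg', np.float64(-3.37), 'tilt', array([ 0.03, -0.01]), 'q7', np.float64(0.37), 'w', 11.5, 'F', array([ 1.4, -1.1, -2.6]), 't', 4.8)
(0.063, 0.08) 289 [ 0.6   -0.234  0.063] [0.702 0.007 0.08 ]
(0.08, 0.1) 223 [ 0.6   -0.192  0.08 ] [ 0.701 -0.028  0.09 ]
```

View pics/c3.png

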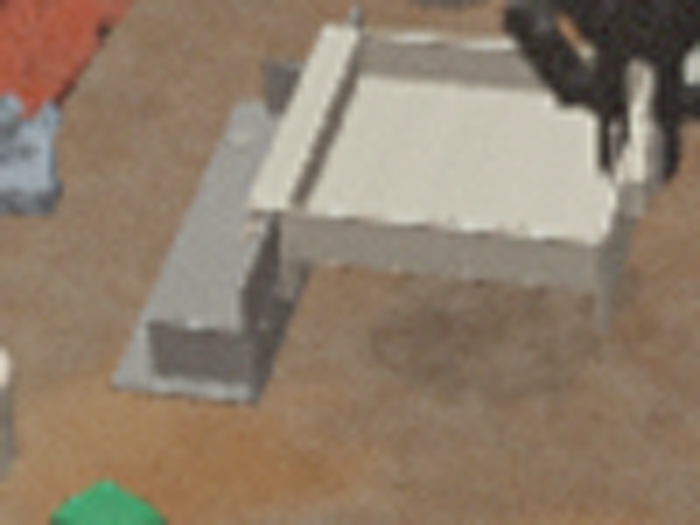

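Request:
servo_tool:
  turn:
    - [0,0,0]
    - [0,0,0]
    - [0,0,0]
    - [0,0,0]
    - [0,0,0]
  slide:
    - [0,0,-0.1]
    - [0,0,-0.2]
    - [0,0,-0.28]
    - [0,0,-0.34]
    - [0,0,-0.34]
  hand: [0,0,0,0,0]

```text
clock: 5.48
tcp_pos: [0.5233, -0.1045, 0.0561]
orientation: [2.285, 2.155, 0.0]
contact_force: [2.8, -0.3, -2.3]
grip_width: 0.0113
gripper_force: 108.2
```

Request:
servo_tool:
  turn:
    - [0,0,0]
    - [0,0,0]
    - [0,0,0]
  slide:
    - [0,0,-0.05]
    - [0,0,-0.1]
    - [0,0,-0.1]
  hand: [0,0,0]

```text
clock: 5.85
tcp_pos: [0.5235, -0.1045, 0.0534]
orientation: [2.285, 2.154, 0.001]
contact_force: [1.4, -0.4, 2.3]
grip_width: 0.011
gripper_force: 108.9
```

Request:
servo_tool:
  turn:
    - [0,0,0]
    - [0,0,0]
    - [0,0,0]
    - [0,0,0]
  slide:
    - [0,0,-0.05]
    - [0,0,-0.05]
    - [0,0,-0.05]
    - [0,0,-0.05]
  hand: [0,0.2,0.4,0.5]

```text
clock: 6.35
tcp_pos: [0.5222, -0.1044, 0.0513]
orientation: [-2.285, -2.154, 0.002]
contact_force: [0.5, -0.6, 0.2]
grip_width: 0.0427
gripper_force: 0.0
```

Request:
servo_tool:
  turn:
    - [0,0,0]
    - [0,0,0]
    - [0,0,0]
    - [0,0,0]
    - [0,0,0]
  slide:
    - [0,0,0]
    - [0,0,0.5]
    - [0,0,1.5]
    - [0,0,3.5]
    - [0,0,4]
  hand: [0.5,0.5,0.5,0.5,0.5]

```text
clock: 6.98
tcp_pos: [0.525, -0.1052, 0.1759]
orientation: [2.283, 2.151, 0.008]
contact_force: [0.6, -0.4, 0.3]
grip_width: 0.0427
gripper_force: 0.0
```

Run:
```python
from h import *
print(tool()); im,d,c=grab('wrist','w2'); P=fcloud(d,c); z=P[...,2]
m=(z>.02)&(z<.06)&(P[...,0]>.535)&(P[...,0]<.67)&(P[...,1]>-.18)&(P[...,1]<-.04)&(im.min(-1)>140)
q=P[m]; A=np.c_[q[:,:2],np.ones(len(q))]
for _ in range(8):
    s,*_x=np.linalg.lstsq(A,q[:,2],rcond=None); e=np.abs(A@s-q[:,2]); k=e<max(.002,np.median(e)*1.5); A,q=A[k],q[k]
print('floor slope',s,'z@centre',s@[.603,-.109,1],len(q))
grab('side','side3');grab('top','top3')
```

```text
(array([ 525. , -105.2,  175.9]), 'tooly_deg', np.float64(-3.41), 'tilt', array([0.38, 0.  ]), 'q7', np.float64(0.26), 'w', 42.7, 'F', array([ 0.6, -0.4,  0.3]), 't', 6.97)
floor slope [ 0.08019227 -0.00415782 -0.00637974] z@centre 0.042429400152390585 26472
```

View pics/w2.png

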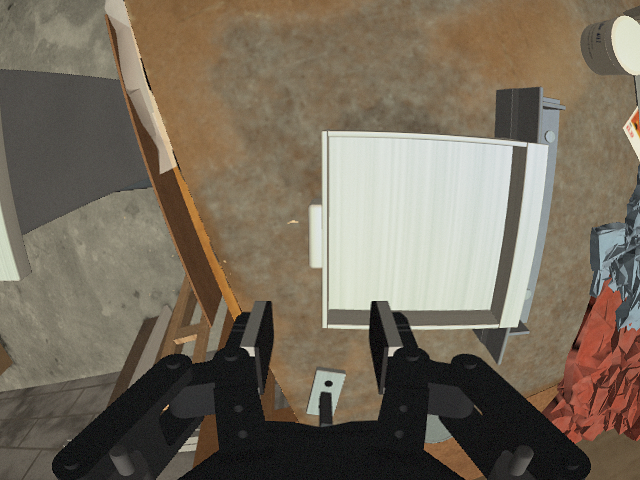

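Request:
servo_tool:
  turn:
    - [0,0,0]
    - [0,0,0]
    - [0,0,0]
    - [0,0,0]
    - [0,0,0]
    - [0,0,0]
    - [0,0,0]
    - [0,0,0]
  slide:
    - [-0.1,1,1.5]
    - [-0.3,3,2.3]
    - [-0.4,4.9,3]
    - [-0.6,6.8,3.6]
    - [-0.7,8.7,4]
    - [-0.83,10.4,4.1]
    - [-0.83,11.5,4.1]
    - [-0.83,11.5,4.1]
  hand: [0.4,0.4,0.4,0.4,0.4,0.4,0.4,0.4]

```text
clock: 8.12
tcp_pos: [0.4964, 0.2437, 0.2923]
orientation: [-2.279, -2.161, 0.006]
contact_force: [-0.1, -0.9, -0.3]
grip_width: 0.0344
gripper_force: 0.0
```

```bash
cat > lay.py <<'E'
import numpy as np, itertools
cells={'ell':[(-9,-9),(27,-9),(-9,27)],'jay':[(-45,-7),(-9,-7),(27,-7),(27,29)],'bar':[(-18,0),(18,0)]}
cells['jay'][3]=(27,29)
rot=lambda p,k:[(x,y),(-y,x),(-x,-y),(y,-x)][k] if (x:=p[0],y:=p[1]) else 0
G=[-54,-18,18,54]
def places(kind):
    out=[]
    for k in range(4):
        cs=[rot(c,k) for c in cells[kind]]
        for gx in G:
            for gy in G:
                o=(gx-cs[0][0],gy-cs[0][1]); q=frozenset((round(c[0]+o[0]),round(c[1]+o[1])) for c in cs)
                if all(a in G and b in G for a,b in q): out.append((k,o,q))
    return out
pieces=['jay','ell','ell','bar','bar']; PL={k:places(k) for k in cells}
def rec(i,used,cur):
    if i==5: yield cur; return
    for p in PL[pieces[i]]:
        if not (p[2]&used): yield from rec(i+1,used|p[2],cur+[p])
E
python3 - <<'E'
from h import *
from lay import *
print(tool()); im,d,c=grab('wrist','w3')
print({k:len(v) for k,v in PL.items()})
best=None
L=list(rec(0,frozenset(),[])); print(len(L))
best=[]
for s in L:
    o=np.array([p[1] for p in s]); D=o[:,None]-o[None]
    # clearance closing along x: need |dx|>36 or |dy|>17 ; margins
    mx=np.maximum(abs(D[...,0])-32,abs(D[...,1])-17); my=np.maximum(abs(D[...,1])-32,abs(D[...,0])-17)
    np.fill_diagonal(mx,99);np.fill_diagonal(my,99)
    sc=np.maximum(mx.min(1),my.min(1)); best.append((sc.min(),len(best)))
best.sort(reverse=True)
for b,i in best[:6]:
    print(round(b,1),[(n,p[0]*90,p[1]) for n,p in zip(pieces,L[i])])
E
```

```text
(array([496.4, 243.7, 292.3]), 'tooly_deg', np.float64(-3.05), 'tilt', array([-0.19, -0.1 ]), 'q7', np.float64(-0.51), 'w', 34.4, 'F', array([-0.1, -0.9, -0.3]), 't', 8.12)
{'ell': 36, 'jay': 24, 'bar': 48}
38784
30 [('jay', 270, (-47, -27)), ('ell', 270, (27, 45)), ('ell', 180, (-27, 45)), ('bar', 270, (54, -36)), ('bar', 180, (0, -18))]
30 [('jay', 270, (-47, -27)), ('ell', 270, (27, 45)), ('ell', 180, (-27, 45)), ('bar', 270, (54, -36)), ('bar', 0, (0, -18))]
30 [('jay', 270, (-47, -27)), ('ell', 270, (27, 45)), ('ell', 180, (-27, 45)), ('bar', 180, (0, -18)), ('bar', 270, (54, -36))]
30 [('jay', 270, (-47, -27)), ('ell', 270, (27, 45)), ('ell', 180, (-27, 45)), ('bar', 180, (0, -18)), ('bar', 90, (54, -36))]
30 [('jay', 270, (-47, -27)), ('ell', 270, (27, 45)), ('ell', 180, (-27, 45)), ('bar', 90, (54, -36)), ('bar', 180, (0, -18))]
30 [('jay', 270, (-47, -27)), ('ell', 270, (27, 45)), ('ell', 180, (-27, 45)), ('bar', 90, (54, -36)), ('bar', 0, (0, -18))]
```

View pics/w3.png

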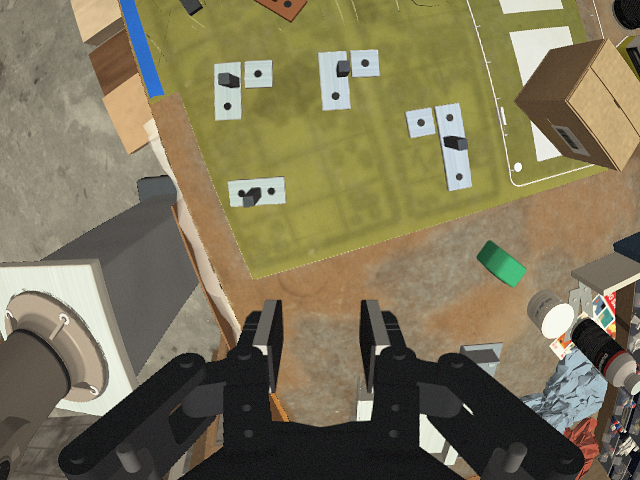

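```bash
cat >> h.py <<'E'
from scipy.optimize import minimize
from scipy.spatial import cKDTree
POLY={'ell':[(-25,-25,43,7),(-25,7,7,43)],'jay':[(-61,-23,43,9),(11,9,43,45)],'bar':[(-34,-16,34,16)]}
def fit(P,im,kind,x,y,yaw,zt=.0085):
    "symmetric chamfer fit of the plate outline to cloud points near plate-top height"
    m=(abs(P[...,2]-zt)<.003)&(np.hypot(P[...,0]-x/1000,P[...,1]-y/1000)<.085)&(im.min(-1)>95)&(np.ptp(im,axis=-1)<60)
    q=P[m][:,:2]*1000
    from itertools import chain
    g=np.array(list(chain(*[[(a,b) for a in np.arange(r0[0]+1,r0[2],2) for b in np.arange(r0[1]+1,r0[3],2)] for r0 in POLY[kind]])))
    t=cKDTree(q)
    def out(l):
        ds=[np.hypot(np.maximum(np.maximum(r0[0]-l[:,0],l[:,0]-r0[2]),0),np.maximum(np.maximum(r0[1]-l[:,1],l[:,1]-r0[3]),0)) for r0 in POLY[kind]]
        return np.min(ds,0)
    def cost(p):
        c,s=np.cos(np.radians(p[2])),np.sin(np.radians(p[2])); R=np.array([[c,-s],[s,c]])
        l=(q-p[:2])@R; w=g@R.T+p[:2]
        return np.minimum(out(l),12).mean()+np.minimum(t.query(w)[0],12).mean()
    b=min((minimize(cost,[x+dx,y+dy,yaw+a],method='Nelder-Mead',options=dict(initial_simplex=[[x,y,yaw+a],[x+8,y,yaw+a],[x,y+8,yaw+a],[x,y,yaw+a+8]])) for a in(-8,8) for dx,dy in((0,0),)),key=lambda z:z.fun)
    return np.round(b.x,1),round(b.fun,2),len(q)
E
python3 - <<'E'
from h import *
from lay import *
im,d,c=load('w3'); P=fcloud(d,c)
for k,x,y,a in (('jay',646,298,100),('ell',525,380,-88),('ell',405,377,-92),('bar',420,247,-2)): print(k,fit(P,im,k,x,y,a))
for n,f in (('top0',cloud),('side0',cloud)):
    im,d,c=load(n);Q=f(d,c)
    for k,x,y,a in (('jay',646,298,100),('ell',525,380,-88),('ell',405,377,-92),('bar',420,247,-2),('bar',519,-305,76)): print(n,k,fit(Q,im,k,x,y,a))
im,d,c=load('w2');Q=fcloud(d,c); print('far',fit(Q,im,'bar',519,-305,76))
for z0,l in ((.0627,((322,132),(323,327),(328,137),(328,324))),(.074,((547,146),(521,328)))):
    print([np.round(fpix(p,c,z0)[0]*1000,1) for p in l])
L=list(rec(0,frozenset(),[])); R=[]
cur=[103,-87,-87,0,76]
for s in L:
    o=np.array([p[1] for p in s]); D=o[:,None]-o[None]
    mx=np.maximum(abs(D[...,0])-32,abs(D[...,1])-17); my=np.maximum(abs(D[...,1])-32,abs(D[...,0])-17)
    np.fill_diagonal(mx,99);np.fill_diagonal(my,99)
    if np.maximum(mx.min(1),my.min(1)).min()<14: continue
    t=0
    for p,a,n in zip(s,cur,pieces):
        per=180 if n=='bar' else 360; e=(p[0]*90-a+per/2)%per-per/2; t+=abs(e)
    R.append((t,[(n,p[0]*90,p[1],'cx' if a>=b else 'cy',round(max(a,b))) for n,p,a,b in zip(pieces,s,mx.min(1),my.min(1))]))
R.sort(key=lambda z:z[0])
for z in R[:4]: print(z)
E
```

```text
jay (array([647.2, 298.4, 100.3]), np.float64(0.92), 2382)
ell (array([525.3, 379.9, -88.6]), np.float64(1.73), 2260)
ell (array([404.6, 376.7, -92.6]), np.float64(0.9), 1886)
bar (array([418.9, 247.5,   0.5]), np.float64(1.17), 1113)
top0 jay (array([646.8, 298.1, 100.8]), np.float64(2.02), 290)
top0 ell (array([525.1, 379.1, -89.2]), np.float64(3.59), 239)
top0 ell (array([404.4, 375.6, -94.3]), np.float64(2.18), 283)
top0 bar (array([419.2, 244.8,  -2.5]), np.float64(2.29), 174)
top0 bar (array([ 517.7, -307.4,   74.9]), np.float64(1.79), 210)
side0 jay (array([649.4, 301. , 100.6]), np.float64(2.53), 299)
side0 ell (array([525.6, 383. , -92.6]), np.float64(3.27), 293)
side0 ell (array([404.3, 380.5, -96.8]), np.float64(2.26), 255)
side0 bar (array([421.5, 248.5,  -1.7]), np.float64(2.09), 162)
side0 bar (array([ 518.4, -301.4,   64.8]), np.float64(4.28), 44)
far (array([ 519.7, -304. ,   75.9]), np.float64(1.5), 922)
[array([531.3, -30.6,  62.7]), array([ 523.3, -182.1,   62.7]), array([535.2, -34.3,  62.7]), array([ 527.5, -179.5,   62.7])]
[array([698.7, -40.3,  74. ]), array([ 695.5, -195.5,   74. ])]
(33.0, [('jay', 90, (11, -9), 'cy', 26), ('ell', 270, (-45, -27), 'cy', 39), ('ell', 270, (-45, 45), 'cy', 39), ('bar', 0, (36, 54), 'cx', 46), ('bar', 90, (54, -36), 'cy', 26)])
(33.0, [('jay', 90, (11, -9), 'cy', 26), ('ell', 270, (-45, -27), 'cy', 39), ('ell', 270, (-45, 45), 'cy', 39), ('bar', 0, (36, 54), 'cx', 37), ('bar', 90, (54, 0), 'cy', 22)])
(33.0, [('jay', 90, (11, -9), 'cy', 26), ('ell', 270, (-45, -27), 'cy', 39), ('ell', 270, (-45, 45), 'cy', 39), ('bar', 0, (36, 54), 'cx', 46), ('bar', 270, (54, -36), 'cy', 26)])
(33.0, [('jay', 90, (11, -9), 'cy', 26), ('ell', 270, (-45, -27), 'cy', 39), ('ell', 270, (-45, 45), 'cy', 39), ('bar', 0, (36, 54), 'cx', 37), ('bar', 270, (54, 0), 'cy', 22)])
```

Request:
servo_tool:
  turn:
    - [0,0,1]
    - [0,0,2]
    - [0,0,2.67]
    - [0,0,2.67]
    - [0,0,2.67]
    - [0,0,2.67]
  slide:
    - [1.5,0.5,-1]
    - [3,1,-2.5]
    - [4.2,1.5,-4]
    - [5.03,1.82,-5.5]
    - [5.03,1.82,-6.3]
    - [5.03,1.82,-6.3]
  hand: [0.45,0.45,0.45,0.45,0.45,0.45]
  squeeze: 80

```text
clock: 8.93
tcp_pos: [0.6474, 0.2922, 0.102]
orientation: [-2.022, -2.403, 0.011]
contact_force: [0.4, -0.2, -0.2]
grip_width: 0.0385
gripper_force: 0.0
```

Run:
```python
from h import *
print(tool()); im,d,c=grab('wrist','w4'); P=fcloud(d,c)
print(fit(P,im,'jay',647.2,298.4,100.3))
```

```text
(array([647.4, 292.2, 102. ]), 'tooly_deg', np.float64(9.84), 'tilt', array([-0.32, -0.24]), 'q7', np.float64(-0.13), 'w', 38.5, 'F', array([ 0.4, -0.2, -0.2]), 't', 8.93)
(array([648. , 299. ,  99.8]), np.float64(0.74), 7680)
```

Request:
servo_tool:
  turn:
    - [0,0,0]
    - [0,0,0]
    - [0,0,0]
    - [0,0,0]
  slide:
    - [-0.03,0.11,-0.6]
    - [-0.03,0.11,-1]
    - [-0.03,0.11,-1]
    - [-0.03,0.11,-1]
  hand: [0.45,0.45,0.45,0.45]

```text
clock: 9.48
tcp_pos: [0.6483, 0.2985, 0.076]
orientation: [2.02, 2.406, 0.001]
contact_force: [0.6, -0.1, 1.0]
grip_width: 0.0385
gripper_force: 0.0
```

Run:
```python
from h import *
print(tool())
```

```text
(array([648.3, 298.5,  76. ]), 'tooly_deg', np.float64(9.98), 'tilt', array([0.03, 0.01]), 'q7', np.float64(-0.12), 'w', 38.5, 'F', array([ 0.6, -0.1,  1. ]), 't', 9.47)
```

Request:
servo_tool:
  turn:
    - [0,0,0]
    - [0,0,0]
    - [0,0,0]
    - [0,0,0]
    - [0,0,0]
    - [0,0,0]
    - [0,0,0]
    - [0,0,0]
  slide:
    - [0,0,-1]
    - [0,0,-1.5]
    - [0,0,-1.5]
    - [0,0,-1.5]
    - [0,0,-1.5]
    - [0,0,-1.5]
    - [0,0,-1.5]
    - [0,0,-1.5]
  hand: [0.45,0.45,0.45,0,0,0,0,0]

```text
clock: 10.48
tcp_pos: [0.6487, 0.2987, 0.0317]
orientation: [2.02, 2.406, 0.002]
contact_force: [-1.3, 0.8, 6.1]
grip_width: 0.0105
gripper_force: 79.3
```

Run:
```python
from h import *
print(tool())
```

```text
(array([648.7, 298.7,  31.7]), 'tooly_deg', np.float64(9.97), 'tilt', array([0.08, 0.05]), 'q7', np.float64(-0.11), 'w', 10.5, 'F', array([-1.3,  0.8,  6.1]), 't', 10.47)
```

Request:
servo_tool:
  turn:
    - [0,0,0]
    - [0,0,0]
    - [0,0,0]
    - [0,0,-0.7]
    - [0,0,-1.4]
    - [0,0,-2.1]
    - [0,0,-2.65]
    - [0,0,-2.65]
  slide:
    - [0,0,1]
    - [0,0,2.6]
    - [0,-1.5,4]
    - [-0.2,-3.3,4]
    - [-0.4,-5.1,4]
    - [-0.5,-6.9,4]
    - [-0.7,-8.7,4]
    - [-0.9,-10.5,4]
  hand: [0,0,0,0,0,0,0,0]

```text
clock: 11.48
tcp_pos: [0.6204, -0.0181, 0.1504]
orientation: [-2.284, -2.157, 0.0]
contact_force: [1.1, -0.2, -1.1]
grip_width: 0.0107
gripper_force: 78.4
```

Request:
servo_tool:
  turn:
    - [0,0,0]
    - [-0.02,-0.46,0]
    - [-0.05,-0.92,0]
    - [-0.05,-0.92,0]
    - [-0.05,-0.92,0]
    - [-0.05,-0.92,0]
  slide:
    - [-0.1,-1.6,0]
    - [-0.2,-2.8,0]
    - [-0.23,-3.48,0]
    - [-0.23,-3.48,-0.8]
    - [-0.23,-3.48,-1.6]
    - [-0.23,-3.48,-1.6]
  hand: [0,0,0,0,0,0]

```text
clock: 12.22
tcp_pos: [0.6124, -0.1206, 0.1008]
orientation: [2.243, 2.119, 0.081]
contact_force: [0.4, -0.6, -1.0]
grip_width: 0.0104
gripper_force: 78.3
```

Run:
```python
from h import *
print(tool())
im,d,c=grab('wrist','w5')
```

```text
(array([ 612.4, -120.6,  100.8]), 'tooly_deg', np.float64(-3.28), 'tilt', array([ 4.35, -0.22]), 'q7', np.float64(0.33), 'w', 10.4, 'F', array([ 0.4, -0.6, -1. ]), 't', 12.22)
```

View pics/w5.png

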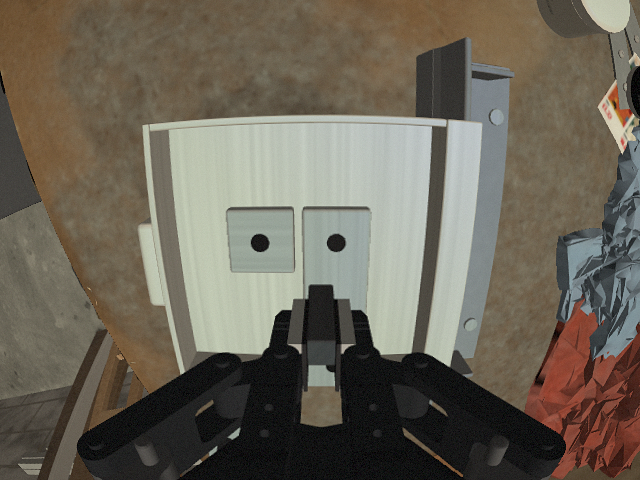

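Request:
servo_tool:
  turn:
    - [0,0,0]
    - [0,0,0]
    - [0,0,0]
    - [0,0,0]
    - [0,0,0]
  slide:
    - [0.03,0,-0.4]
    - [0.03,0,-0.7]
    - [0.03,0,-0.85]
    - [0.03,0,-0.9]
    - [0.03,0,-0.9]
  hand: [0,0,0,0,0]

```text
clock: 12.9
tcp_pos: [0.6151, -0.121, 0.0757]
orientation: [2.241, 2.116, 0.086]
contact_force: [0.4, 0.2, -0.7]
grip_width: 0.0106
gripper_force: 78.4
```

Run:
```python
from h import *
print(tool())
im,d,c=grab('wrist','w6'); P=fcloud(d,c)
m=(abs(P[...,0]-.603)<.09)&(abs(P[...,1]+.1)<.09)
q=P[::3,::3][m[::3,::3]]; print(len(q), np.round(P[150,200]*1000,1),np.round(P[240,230]*1000,1))
```

```text
(array([ 615.1, -121. ,   75.7]), 'tooly_deg', np.float64(-3.28), 'tilt', array([ 4.6 , -0.25]), 'q7', np.float64(0.35), 'w', 10.6, 'F', array([ 0.4,  0.2, -0.7]), 't', 12.9)
16721 [564.1 -47.   39.6] [576.  -90.   51.6]
```

Request:
servo_tool:
  turn:
    - [0,0,0]
    - [0,0,0]
    - [0,0,0]
  slide:
    - [0,0,-0.06]
    - [0,0,-0.09]
    - [0,0,-0.09]
  hand: [0,0,0]

```text
clock: 13.32
tcp_pos: [0.6151, -0.1209, 0.0732]
orientation: [2.241, 2.116, 0.086]
contact_force: [-1.2, -0.9, 1.9]
grip_width: 0.0104
gripper_force: 78.9
```

Contact; release and lift.

Request:
servo_tool:
  turn:
    - [0,0,0]
    - [0,0,0]
    - [0,0,0]
    - [0,0,0]
    - [0,0,0]
    - [0,0,0]
    - [0,0,0]
    - [0,0,0]
  slide:
    - [0,0,-0.03]
    - [0,0,-0.03]
    - [0,0,-0.03]
    - [0,0,-0.03]
    - [0,0,1]
    - [0,0,2.5]
    - [0,0,4]
    - [0,0,4]
  hand: [0.2,0.4,0.4,0.4,0.4,0.4,0.4,0.4]

```text
clock: 14.32
tcp_pos: [0.6175, -0.1217, 0.197]
orientation: [2.237, 2.112, 0.093]
contact_force: [0.4, -0.7, -0.1]
grip_width: 0.0339
gripper_force: 0.0
```

```bash
cat >> h.py <<'E'
T0=np.array([.6061,-.1110,.0424]); YAW=-3.3; PIT=.08
def trayR():
    y=np.radians(YAW); Rz=np.array([[np.cos(y),-np.sin(y),0],[np.sin(y),np.cos(y),0],[0,0,1]]); p=-PIT
    return Rz@np.array([[np.cos(p),0,np.sin(p)],[0,1,0],[-np.sin(p),0,np.cos(p)]])
def look(fn):
    "wrist frame; tray floor plane, and cloud in tray axes (mm)"
    im,d,c=grab('wrist',fn); P=fcloud(d,c); L=(P-T0)@trayR()*1000
    m=(abs(L[...,0])<66)&(abs(L[...,1])<66)&(abs(L[...,2])<5); q=L[m]
    A=np.c_[q[:,:2],np.ones(len(q))]; s=np.linalg.lstsq(A,q[:,2],rcond=None)[0]; print('floor in tray axes: slope',np.round(s[:2],3),'z',round(s[2],1),len(q))
    return im,d,c,L
def traycam(c,pts):
    "project tray-axes points (mm) to wrist fisheye pixels"
    X=np.atleast_2d(pts)/1000@trayR().T+T0; p=X@np.array(c['R']).T+np.array(c['t']); f=240/np.tan(np.radians(c['fovy'])/2)
    h=np.hypot(p[:,0],p[:,1]); th=np.arctan2(h,p[:,2]); return np.c_[c['cx']+f*th*p[:,0]/h,c['cy']+f*th*p[:,1]/h]
E
python3 - <<'E'
from h import *
print(tool()); im,d,c,L=look('w7')
K=im.copy()
def poly(pts,col): cv2.polylines(K,[np.round(traycam(c,pts)*8).astype(np.int32)],True,col,1,cv2.LINE_AA,3)
poly([(-73,-73,0),(73,-73,0),(73,73,0),(-73,73,0)],(255,0,0)); poly([(-73,-73,26),(73,-73,26),(73,73,26),(-73,73,26)],(0,0,255))
j=[(-61,-23),(43,-23),(43,45),(11,45),(11,9),(-61,9)]; poly([(11-y,-9+x,8) for x,y in j],(0,160,0))
cv2.imwrite('pics/w7o.png',cv2.resize(K[60:420,100:580],None,fx=1.6,fy=1.6,interpolation=cv2.INTER_CUBIC)[:,:,::-1])
Lm=L/1000; print('jay in tray', fit(Lm,im,'jay',11,-9,90,zt=.008))
E
```

```text
(array([ 617.5, -121.7,  197. ]), 'tooly_deg', np.float64(-3.29), 'tilt', array([ 5.02, -0.28]), 'q7', np.float64(0.27), 'w', 33.9, 'F', array([ 0.4, -0.7, -0.1]), 't', 14.32)
floor in tray axes: slope [0.    0.001] z 0.3 18039
jay in tray (array([12.9, -9.3, 89.8]), np.float64(0.78), 5422)
```

View pics/w7o.png

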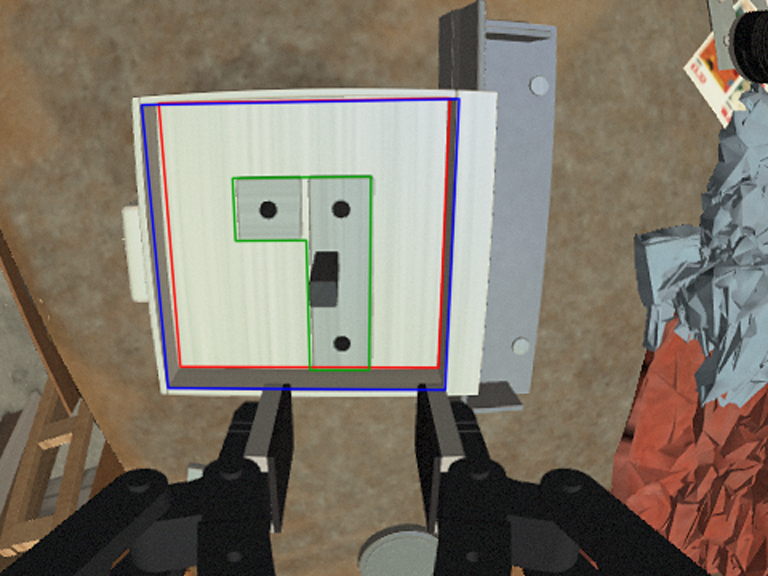

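Request:
servo_tool:
  turn:
    - [0.05,0.92,0]
    - [0.05,0.92,0.94]
    - [0.05,0.92,0.94]
    - [0.05,0.92,0.94]
    - [0.05,0.92,0.94]
    - [0.05,0.92,0.94]
    - [0.05,0.92,0.94]
    - [0.05,0.92,0.94]
  slide:
    - [-0.3,1.6,0]
    - [-0.6,3.5,0]
    - [-0.9,5.4,0]
    - [-1.3,7.3,0]
    - [-1.6,9.2,0]
    - [-2,11.1,-0.4]
    - [-2.3,13,-0.8]
    - [-2.6,14.8,-1.2]
  hand: [0.45,0.45,0.45,0.45,0.45,0.45,0.45,0.45]

```text
clock: 15.38
tcp_pos: [0.5356, 0.3247, 0.155]
orientation: [-2.191, -2.247, -0.0]
contact_force: [0.6, -0.1, -0.0]
grip_width: 0.0384
gripper_force: 0.0
```

Request:
servo_tool:
  turn:
    - [0,0,0]
    - [0,0,0]
    - [0,0,0]
    - [0,0,0]
  slide:
    - [-0.3,1.3,-0.6]
    - [-0.4,1.88,-0.9]
    - [-0.4,1.88,-0.9]
    - [-0.4,1.88,-0.9]
  hand: [0.45,0.45,0.45,0.45]

```text
clock: 15.88
tcp_pos: [0.5265, 0.3768, 0.1303]
orientation: [-2.197, -2.245, -0.003]
contact_force: [0.5, -0.1, 0.4]
grip_width: 0.0386
gripper_force: 0.0
```

Run:
```python
from h import *
print(tool()); im,d,c=grab('wrist','w8'); P=fcloud(d,c)
print(fit(P,im,'ell',525.3,379.9,-88.6),fit(P,im,'ell',404.6,376.7,-92.6))
```

```text
(array([526.5, 376.8, 130.3]), 'tooly_deg', np.float64(1.23), 'tilt', array([0.05, 0.12]), 'q7', np.float64(-0.49), 'w', 38.6, 'F', array([ 0.5, -0.1,  0.4]), 't', 15.88)
(array([525. , 379.9, -88. ]), np.float64(1.92), 4792) (array([406. , 376.9, -92.2]), np.float64(1.14), 3477)
```

Run:
```python
from h import *
im,d,c=load('w8'); K=im.copy()
f=240/np.tan(np.radians(c['fovy'])/2)
def pr(X):
    p=X@np.array(c['R']).T+np.array(c['t']); h=np.hypot(p[:,0],p[:,1]); th=np.arctan2(h,p[:,2]); return np.c_[c['cx']+f*th*p[:,0]/h,c['cy']+f*th*p[:,1]/h]
o=np.array([(-25,-25),(43,-25),(43,7),(7,7),(7,43),(-25,43)])
for x,y,a in ((525,379.9,-88),(406,376.9,-92.2)):
    a=np.radians(a); R=np.array([[np.cos(a),-np.sin(a)],[np.sin(a),np.cos(a)]])
    X=np.c_[(o@R.T+[x,y]),np.full(6,8.5)]/1000; cv2.polylines(K,[np.round(pr(X)*8).astype(np.int32)],True,(255,0,0),1,cv2.LINE_AA,3)
cv2.imwrite('pics/w8o.png',cv2.resize(K[60:400,60:460],None,fx=1.75,fy=1.75,interpolation=cv2.INTER_CUBIC)[:,:,::-1])
```

```text
(no output)
```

View pics/w8o.png

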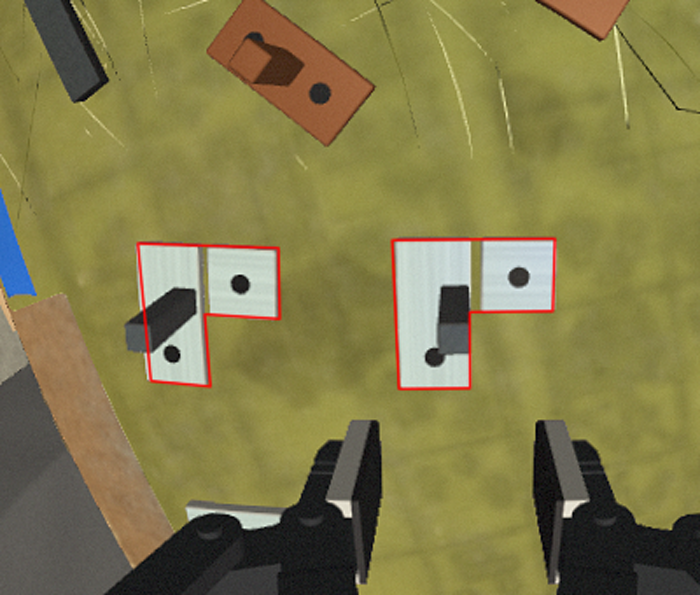

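Request:
servo_tool:
  turn:
    - [0,0,0.1]
    - [0,0,0.1]
    - [0,0,0.1]
    - [0,0,0.1]
    - [0,0,0.1]
    - [0,0,0.1]
    - [0,0,0.1]
    - [0,0,0.1]
  slide:
    - [0,0,-1.3]
    - [0,0,-2.6]
    - [0,0,-3.3]
    - [0,0,-3.3]
    - [0,0,-3.3]
    - [0,0,-3.3]
    - [0,0,-3.3]
    - [0,0,-3.3]
  hand: [0.45,0.45,0.45,0.45,0,0,0,0]

```text
clock: 16.92
tcp_pos: [0.5265, 0.3801, 0.0329]
orientation: [-2.183, -2.257, -0.009]
contact_force: [-0.6, -0.1, 6.6]
grip_width: 0.0106
gripper_force: 78.9
```

```bash
cat >> h.py <<'E'
def tgt(px,py,h):
    w=(T0+trayR()@np.array([px,py,h])/1000)*1000; return np.round(w,1)
E
python3 - <<'E'
from h import *
print(tool())
for n,p in (('ellA',(-45,45)),('ellB',(-45,-27)),('bar1',(36,54)),('bar2',(55.5,-34))): print(n,tgt(*p,31))
E
```

```text
(array([526.5, 380.1,  32.9]), 'tooly_deg', np.float64(1.9), 'tilt', array([0.16, 0.3 ]), 'q7', np.float64(-0.44), 'w', 10.6, 'F', array([-0.6, -0.1,  6.6]), 't', 16.93)
ellA [561.4 -63.3  69.7]
ellB [ 557.3 -135.2   69.7]
bar1 [642.6 -59.   76.2]
bar2 [ 656.9 -148.    77.7]
```

Request:
servo_tool:
  turn:
    - [0,0,0]
    - [0,0,0]
    - [0,0,0]
    - [0,0,-1.04]
    - [0,0,-1.04]
    - [0,0,-1.04]
    - [0,0,-1.04]
    - [0,0,-1.04]
  slide:
    - [0,0,1]
    - [0,0,2.6]
    - [0,-1.5,4]
    - [0.2,-3.4,4]
    - [0.4,-5.3,4]
    - [0.6,-7.2,4]
    - [0.8,-9.1,4]
    - [1,-11,4]
  hand: [0,0,0,0,0,0,0,0]

```text
clock: 17.92
tcp_pos: [0.5552, 0.0479, 0.1516]
orientation: [-2.282, -2.156, -0.006]
contact_force: [1.3, 0.4, -0.4]
grip_width: 0.0105
gripper_force: 78.1
```

Request:
servo_tool:
  turn:
    - [0,0,0]
    - [-0.02,-0.46,0]
    - [-0.05,-0.92,0]
    - [-0.05,-0.92,0]
    - [-0.05,-0.92,0]
    - [-0.05,-0.92,0]
    - [-0.05,-0.92,0]
  slide:
    - [0.1,-1.8,0]
    - [0.19,-3,0]
    - [0.19,-3.77,0]
    - [0.19,-3.77,-0.8]
    - [0.19,-3.77,-1.6]
    - [0.19,-3.77,-2.3]
    - [0.19,-3.77,-2.3]
  hand: [0,0,0,0,0,0,0]

```text
clock: 18.8
tcp_pos: [0.5597, -0.0634, 0.0811]
orientation: [2.244, 2.119, 0.087]
contact_force: [-0.1, 0.4, 0.1]
grip_width: 0.0104
gripper_force: 78.1
```

Run:
```python
from h import *
print(tool())
```

```text
(array([559.7, -63.4,  81.1]), 'tooly_deg', np.float64(-3.28), 'tilt', array([ 4.46, -0.05]), 'q7', np.float64(0.25), 'w', 10.4, 'F', array([-0.1,  0.4,  0.1]), 't', 18.8)
```

Request:
servo_tool:
  turn:
    - [0,0,0]
    - [0,0,0]
    - [0,0,0]
    - [0,0,0]
  slide:
    - [0,0,-0.2]
    - [0,0,-0.35]
    - [0,0,-0.42]
    - [0,0,-0.42]
  hand: [0,0,0,0]

```text
clock: 19.3
tcp_pos: [0.5609, -0.0636, 0.0696]
orientation: [2.242, 2.118, 0.09]
contact_force: [-0.5, 0.6, 0.0]
grip_width: 0.0101
gripper_force: 78.4
```

Request:
servo_tool:
  turn:
    - [0,0,0]
    - [0,0,0]
    - [0,0,0]
    - [0,0,0]
  slide:
    - [0,0,-0.04]
    - [0,0,-0.08]
    - [0,0,-0.08]
    - [0,0,-0.08]
  hand: [0,0,0,0]

```text
clock: 19.8
tcp_pos: [0.5608, -0.0636, 0.0689]
orientation: [2.243, 2.118, 0.092]
contact_force: [-9.1, 2.0, 23.8]
grip_width: 0.0102
gripper_force: 81.5
```

Request:
servo_tool:
  turn:
    - [0,0,0]
    - [0,0,0]
    - [0,0,0]
    - [0,0,0]
    - [0,0,0]
    - [0,0,0]
    - [0,0,0]
    - [0,0,0]
  slide:
    - [0,0,0.06]
    - [0,0,0.06]
    - [0,0,0.06]
    - [0,0,0.06]
    - [0,0,1]
    - [0,0,2.5]
    - [0,0,4]
    - [0,0,4]
  hand: [0,0.2,0.4,0.4,0.4,0.4,0.4,0.4]

```text
clock: 20.8
tcp_pos: [0.5632, -0.064, 0.1903]
orientation: [2.239, 2.114, 0.097]
contact_force: [0.8, -0.0, -1.2]
grip_width: 0.0339
gripper_force: 0.0
```

Run:
```python
from h import *
print(tool()); im,d,c,L=look('w9'); Lm=L/1000
print('jay', fit(Lm,im,'jay',12,-9,90,zt=.008),'ellA', fit(Lm,im,'ell',-45,45,-90,zt=.008))
```

```text
(array([563.2, -64. , 190.3]), 'tooly_deg', np.float64(-3.3), 'tilt', array([ 5.  , -0.03]), 'q7', np.float64(0.15), 'w', 33.9, 'F', array([ 0.8, -0. , -1.2]), 't', 20.8)
floor in tray axes: slope [0.    0.001] z 0.3 11540
jay (array([ -9.2,  22.9, 135.6]), np.float64(2.86), 5837) ellA (array([-43.2,  42.2, -98.5]), np.float64(5.43), 6869)
```

```bash
sed -i 's/yaw,zt=.0085):/yaw,zt=.0085,a0=8,clip=12):/; s/12)\.mean()/clip).mean()/g; s/in(-8,8)/in(-a0,a0)/; s/\[x+8,y,yaw+a\],\[x,y+8,yaw+a\],\[x,y,yaw+a+8\]/[x+a0,y,yaw+a],[x,y+a0,yaw+a],[x,y,yaw+a+a0]/' h.py
python3 - <<'E'
from h import *
im,d,c=load('w9'); P=fcloud(d,c); Lm=(P-T0)@trayR()
kw=dict(zt=.008,a0=2,clip=5)
print('jay', fit(Lm,im,'jay',12,-9,90,**kw),'ellA', fit(Lm,im,'ell',-45,45,-90,**kw))
im,d,c=load('w7'); P=fcloud(d,c); Lm=(P-T0)@trayR(); print('jay', fit(Lm,im,'jay',12,-9,90,**kw))
E
```

```text
jay (array([-10.2,  24.3, 137.7]), np.float64(2.17), 5837) ellA (array([-45.3,  44.6, -91.4]), np.float64(2.93), 6869)
jay (array([12.6, -9.3, 90. ]), np.float64(0.7), 5420)
```

Request:
servo_tool:
  turn:
    - [0.05,0.92,0]
    - [0.05,0.92,0.2]
    - [0.05,0.92,0.2]
    - [0.05,0.92,0.2]
    - [0.05,0.92,0.2]
    - [0.05,0.92,0.2]
    - [0.05,0.92,0.2]
    - [0.05,0.92,0.2]
  slide:
    - [-0.7,1.8,0]
    - [-1.4,3.6,0]
    - [-2.1,5.4,0]
    - [-2.8,7.2,0]
    - [-3.5,9,0]
    - [-4.2,10.8,-0.4]
    - [-4.8,12.6,-0.8]
    - [-5.16,14.4,-1.2]
  hand: [0.45,0.45,0.45,0.45,0.45,0.45,0.45,0.45]

```text
clock: 21.85
tcp_pos: [0.404, 0.3695, 0.149]
orientation: [-2.262, -2.176, -0.0]
contact_force: [0.1, -0.2, 0.3]
grip_width: 0.0388
gripper_force: 0.0
```

Request:
servo_tool:
  turn:
    - [0,0,0]
    - [0,0,0]
    - [0,0,0]
  slide:
    - [0,0.27,-0.7]
    - [0,0.27,-0.7]
    - [0,0.27,-0.7]
  hand: [0.45,0.45,0.45]

```text
clock: 22.22
tcp_pos: [0.4062, 0.375, 0.1295]
orientation: [-2.266, -2.173, -0.002]
contact_force: [0.5, -0.5, -0.5]
grip_width: 0.0383
gripper_force: 0.0
```

Run:
```python
from h import *
print(tool()); im,d,c=grab('wrist','w10'); P=fcloud(d,c)
print(fit(P,im,'ell',406,376.9,-92.2))
```

```text
(array([406.2, 375. , 129.5]), 'tooly_deg', np.float64(-2.38), 'tilt', array([-0.02,  0.14]), 'q7', np.float64(-0.74), 'w', 38.3, 'F', array([ 0.5, -0.5, -0.5]), 't', 22.23)
(array([403.7, 377.3, -93.9]), np.float64(0.89), 4423)
```

Request:
servo_tool:
  turn:
    - [0,0,-0.24]
    - [0,0,-0.24]
    - [0,0,-0.24]
    - [0,0,-0.24]
    - [0,0,-0.24]
    - [0,0,-0.24]
    - [0,0,-0.24]
    - [0,0,-0.24]
  slide:
    - [-0.06,0.01,-1.3]
    - [-0.06,0.01,-2.6]
    - [-0.06,0.01,-3.3]
    - [-0.06,0.01,-3.3]
    - [-0.06,0.01,-3.3]
    - [-0.06,0.01,-3.3]
    - [-0.06,0.01,-3.3]
    - [-0.06,0.01,-3.3]
  hand: [0.45,0.45,0.45,0.45,0,0,0,0]

```text
clock: 23.28
tcp_pos: [0.4053, 0.3773, 0.0326]
orientation: [-2.286, -2.15, -0.009]
contact_force: [-0.7, -2.0, 6.9]
grip_width: 0.0104
gripper_force: 78.7
```

Run:
```python
from h import *
print(tool())
```

```text
(array([405.3, 377.3,  32.6]), 'tooly_deg', np.float64(-3.51), 'tilt', array([0.13, 0.34]), 'q7', np.float64(-0.7), 'w', 10.4, 'F', array([-0.7, -2. ,  6.9]), 't', 23.27)
```

Request:
servo_tool:
  turn:
    - [0,0,0]
    - [0,0,0]
    - [0,0,0]
    - [0,0,0]
    - [0,0,0]
    - [0,0,0]
    - [0,0,0]
    - [0,0,0]
  slide:
    - [0,0,1]
    - [0,0,2.6]
    - [0.7,-1.5,4.3]
    - [1.3,-3.3,4.5]
    - [1.9,-5.1,4.5]
    - [2.5,-6.9,4.5]
    - [3.1,-8.7,4.5]
    - [3.7,-10.5,4.5]
  hand: [0,0,0,0,0,0,0,0]

```text
clock: 24.28
tcp_pos: [0.5157, 0.0602, 0.1668]
orientation: [-2.286, -2.152, -0.008]
contact_force: [0.1, 0.1, -1.7]
grip_width: 0.0099
gripper_force: 78.1
```

Request:
servo_tool:
  turn:
    - [0,0,0]
    - [0,0,0]
    - [0,0,0]
    - [-0.02,-0.46,0.04]
    - [-0.05,-0.92,0.04]
    - [-0.05,-0.92,0.04]
    - [-0.05,-0.92,0.04]
    - [-0.05,-0.92,0.04]
  slide:
    - [0.6,-1.8,0]
    - [1.1,-3.6,0]
    - [1.38,-5.2,0]
    - [1.38,-6.58,0]
    - [1.38,-6.58,-0.3]
    - [1.38,-6.58,-1.3]
    - [1.38,-6.58,-2.3]
    - [1.38,-6.58,-2.8]
  hand: [0,0,0,0,0,0,0,0]

```text
clock: 25.28
tcp_pos: [0.5559, -0.1353, 0.0811]
orientation: [2.243, 2.119, 0.089]
contact_force: [0.3, -0.4, -0.8]
grip_width: 0.0105
gripper_force: 78.2
```

Request:
servo_tool:
  turn:
    - [0,0,0]
    - [0,0,0]
    - [0,0,0]
    - [0,0,0]
    - [0,0,0]
  slide:
    - [0,0,0]
    - [0,0,-0.2]
    - [0,0,-0.36]
    - [0,0,-0.45]
    - [0,0,-0.45]
  hand: [0,0,0,0,0]

```text
clock: 25.9
tcp_pos: [0.5567, -0.1356, 0.0691]
orientation: [2.243, 2.118, 0.091]
contact_force: [-2.4, 0.4, 5.6]
grip_width: 0.0106
gripper_force: 79.1
```

Request:
servo_tool:
  turn:
    - [0,0,0]
    - [0,0,0]
    - [0,0,0]
    - [0,0,0]
    - [0,0,0]
    - [0,0,0]
    - [0,0,0]
  slide:
    - [0,0,0]
    - [0,0,0]
    - [0,0,0]
    - [0,0,1]
    - [0,0,2.5]
    - [0,0,4]
    - [0,0,4]
  hand: [0.2,0.4,0.4,0.4,0.4,0.4,0.4]

```text
clock: 26.78
tcp_pos: [0.5589, -0.1363, 0.192]
orientation: [2.239, 2.114, 0.097]
contact_force: [-0.2, 0.3, -0.1]
grip_width: 0.0339
gripper_force: 0.0
```

Run:
```python
from h import *
print(tool()); im,d,c,L=look('w11'); Lm=L/1000
for a in (('jay',12.5,-9,90),('ell',-45,45,-90),('ell',-45,-27,-90)):
    print(a, fit(Lm,im,*a,zt=.008,a0=2,clip=4))
```

```text
(array([ 558.9, -136.3,  192. ]), 'tooly_deg', np.float64(-3.29), 'tilt', array([ 5.01, -0.04]), 'q7', np.float64(0.3), 'w', 33.9, 'F', array([-0.2,  0.3, -0.1]), 't', 26.77)
floor in tray axes: slope [-0.001  0.   ] z 0.3 10357
('jay', 12.5, -9, 90) (array([12.1, -9.5, 90.2]), np.float64(2.82), 12031)
('ell', -45, 45, -90) (array([-45. ,  45. , -90.2]), np.float64(2.83), 10907)
('ell', -45, -27, -90) (array([-45.6, -27. , -88.7]), np.float64(3.48), 12216)
```

Request:
servo_tool:
  turn:
    - [0.05,0.92,0]
    - [0.05,0.92,0.76]
    - [0.05,0.92,0.76]
    - [0.05,0.92,0.76]
    - [0.05,0.92,0.76]
    - [0.05,0.92,0.76]
    - [0.05,0.92,0.76]
    - [0.05,0.92,0.76]
  slide:
    - [-0.7,1.8,0]
    - [-1.4,3.6,0]
    - [-2.1,5.4,0]
    - [-2.8,7.2,0]
    - [-3.4,9,0]
    - [-4,10.8,-0.5]
    - [-4.59,12.76,-1.5]
    - [-4.59,12.76,-1.95]
  hand: [0.45,0.45,0.45,0.45,0.45,0.45,0.45,0.45]

```text
clock: 27.82
tcp_pos: [0.4158, 0.2508, 0.1274]
orientation: [-2.198, -2.235, -0.003]
contact_force: [0.5, -0.8, 0.9]
grip_width: 0.0381
gripper_force: 0.0
```

Run:
```python
from h import *
print(tool()); im,d,c=grab('wrist','w12'); P=fcloud(d,c)
print(fit(P,im,'bar',418.9,247.5,0.5),fit(P,im,'bar',418.9,247.5,0.5,a0=3,clip=5))
```

```text
(array([415.8, 250.8, 127.4]), 'tooly_deg', np.float64(0.95), 'tilt', array([-0.18,  0.34]), 'q7', np.float64(-0.51), 'w', 38.1, 'F', array([ 0.5, -0.8,  0.9]), 't', 27.82)
(array([ 4.202e+02,  2.480e+02, -2.000e-01]), np.float64(0.78), 2987) (array([420.1, 247.6,  -1.1]), np.float64(0.74), 2987)
```

Request:
servo_tool:
  turn:
    - [0,0,-0.2]
    - [0,0,-0.2]
    - [0,0,-0.2]
    - [0,0,-0.2]
    - [0,0,-0.2]
    - [0,0,-0.2]
    - [0,0,-0.2]
    - [0,0,-0.2]
  slide:
    - [0.04,0,-0.8]
    - [0.04,0,-2]
    - [0.04,0,-3.3]
    - [0.04,0,-3.3]
    - [0.04,0,-3.3]
    - [0.04,0,-3.3]
    - [0.04,0,-3.3]
    - [0.04,0,-3.3]
  hand: [0.45,0.45,0.45,0.45,0,0,0,0]

```text
clock: 28.88
tcp_pos: [0.4212, 0.2475, 0.0324]
orientation: [-2.228, -2.209, -0.012]
contact_force: [-0.3, -0.7, 8.3]
grip_width: 0.0102
gripper_force: 79.0
```

Run:
```python
from h import *
print(tool())
```

```text
(array([421.2, 247.5,  32.4]), 'tooly_deg', np.float64(-0.51), 'tilt', array([0.14, 0.48]), 'q7', np.float64(-0.44), 'w', 10.2, 'F', array([-0.3, -0.7,  8.3]), 't', 28.88)
```

Request:
servo_tool:
  turn:
    - [0,0,0]
    - [0,0,0]
    - [0,0,-0.56]
    - [0,0,-0.56]
    - [0,0,-0.56]
    - [0,0,-0.56]
    - [0,0,-0.56]
    - [0,0,-0.56]
  slide:
    - [0,0,1.2]
    - [0,0,2.8]
    - [0.8,-1.2,4.5]
    - [2,-2.7,4.5]
    - [3.1,-4.3,4.5]
    - [4.2,-5.8,4.5]
    - [5.3,-7.3,4.5]
    - [6.4,-8.8,4.5]
  hand: [0,0,0,0,0,0,0,0]

```text
clock: 29.88
tcp_pos: [0.6131, -0.018, 0.1668]
orientation: [-2.28, -2.155, -0.01]
contact_force: [0.5, 0.6, -0.0]
grip_width: 0.0105
gripper_force: 78.2
```

Request:
servo_tool:
  turn:
    - [0,0,0]
    - [-0.02,-0.46,0]
    - [-0.05,-0.92,0]
    - [-0.05,-0.92,0]
    - [-0.05,-0.92,0]
    - [-0.05,-0.92,0]
    - [-0.05,-0.92,0]
  slide:
    - [1.01,-1.42,0]
    - [1.01,-1.42,0]
    - [1.01,-1.42,0]
    - [1.01,-1.42,-1]
    - [1.01,-1.42,-2]
    - [1.01,-1.42,-2.6]
    - [1.01,-1.42,-2.6]
  hand: [0,0,0,0,0,0,0]

```text
clock: 30.75
tcp_pos: [0.6415, -0.0592, 0.0871]
orientation: [2.245, 2.121, 0.091]
contact_force: [0.4, -0.0, 0.4]
grip_width: 0.0105
gripper_force: 78.4
```

Request:
servo_tool:
  turn:
    - [0,0,0]
    - [0,0,0]
    - [0,0,0]
    - [0,0,0]
  slide:
    - [0,0,-0.2]
    - [0,0,-0.33]
    - [0,0,-0.43]
    - [0,0,-0.43]
  hand: [0,0,0,0]

```text
clock: 31.25
tcp_pos: [0.6427, -0.0594, 0.0759]
orientation: [2.244, 2.119, 0.095]
contact_force: [-1.4, 0.5, 4.4]
grip_width: 0.0107
gripper_force: 79.0
```

Request:
servo_tool:
  turn:
    - [0,0,0]
    - [0,0,0]
    - [0,0,0]
    - [0,0,0]
    - [0,0,0]
    - [0,0,0]
    - [0,0,0]
  slide:
    - [0,0,0]
    - [0,0,0]
    - [0,0,0]
    - [0,0,1]
    - [0,0,2.5]
    - [0,0,4]
    - [0,0,4]
  hand: [0.2,0.4,0.4,0.4,0.4,0.4,0.4]

```text
clock: 32.12
tcp_pos: [0.6449, -0.06, 0.1992]
orientation: [2.24, 2.115, 0.102]
contact_force: [1.1, 0.2, -1.0]
grip_width: 0.0341
gripper_force: 0.0
```

Request:
servo_tool:
  turn:
    - [0.05,0.92,0]
    - [0.05,0.92,-1]
    - [0.05,0.92,-2.16]
    - [0.05,0.92,-2.16]
    - [0.05,0.92,-2.16]
    - [0.05,0.92,-2.16]
    - [0.05,0.92,-2.16]
    - [0.05,0.92,-2.16]
  slide:
    - [-0.8,-1.6,0]
    - [-1.6,-3.2,0]
    - [-2.4,-4.8,0]
    - [-3.2,-6.4,0]
    - [-4.09,-8.17,-0.4]
    - [-4.09,-8.17,-1.4]
    - [-4.09,-8.17,-2.15]
    - [-4.09,-8.17,-2.15]
  hand: [0.45,0.45,0.45,0.45,0.45,0.45,0.45,0.45]

```text
clock: 33.12
tcp_pos: [0.518, -0.3036, 0.1281]
orientation: [-2.474, -1.93, 0.004]
contact_force: [-0.3, 1.4, 0.2]
grip_width: 0.0382
gripper_force: 0.0
```

Run:
```python
from h import *
print(tool()); im,d,c=grab('wrist','w13'); P=fcloud(d,c)
print(fit(P,im,'bar',519.7,-304,75.9),fit(P,im,'bar',519.7,-304,75.9,a0=3,clip=5))
L=(P-T0)@trayR()
for a in (('jay',12.5,-9,90),('ell',-45,45,-90),('ell',-45,-27,-90),('bar',36.5,54,0)):
    print(a, fit(L,im,*a,zt=.008,a0=2,clip=4))
```

```text
(array([ 518. , -303.6,  128.1]), 'tooly_deg', np.float64(-14.09), 'tilt', array([-0.24,  0.06]), 'q7', np.float64(0.47), 'w', 38.2, 'F', array([-0.3,  1.4,  0.2]), 't', 33.12)
(array([ 519.1, -306.5,   76. ]), np.float64(0.98), 2811) (array([ 518.8, -306.7,   75.1]), np.float64(0.92), 2811)
('jay', 12.5, -9, 90) (array([-21.3, -65.9, 172. ]), np.float64(2.51), 3139)
('ell', -45, 45, -90) (array([-45.,  45., -92.]), np.float64(nan), 0)
('ell', -45, -27, -90) (array([-42.5, -60.1, -29.3]), np.float64(3.85), 3291)
('bar', 36.5, 54, 0) (array([36.5, 54. , -2. ]), np.float64(nan), 0)h.py:42: RuntimeWarning: Mean of empty slice.
  return np.minimum(out(l),clip).mean()+np.minimum(t.query(w)[0],clip).mean()
  ret = ret.dtype.type(ret / rcount)
```

Request:
servo_tool:
  turn:
    - [0,0,-0.06]
    - [0,0,-0.06]
    - [0,0,-0.06]
    - [0,0,-0.06]
    - [0,0,-0.06]
    - [0,0,-0.06]
    - [0,0,-0.06]
    - [0,0,-0.06]
  slide:
    - [-0.02,-0.07,-1.2]
    - [-0.02,-0.07,-2.5]
    - [-0.02,-0.07,-3.35]
    - [-0.02,-0.07,-3.35]
    - [-0.02,-0.07,-3.35]
    - [-0.02,-0.07,-3.35]
    - [-0.02,-0.07,-3.35]
    - [-0.02,-0.07,-3.35]
  hand: [0.45,0.45,0.45,0.45,0,0,0,0]

```text
clock: 34.17
tcp_pos: [0.5199, -0.3069, 0.0312]
orientation: [2.48, 1.925, 0.001]
contact_force: [-0.2, 0.7, 6.2]
grip_width: 0.0103
gripper_force: 79.7
```

Run:
```python
from h import *
print(tool())
```

```text
(array([ 519.9, -306.9,   31.2]), 'tooly_deg', np.float64(-14.37), 'tilt', array([ 0.13, -0.08]), 'q7', np.float64(0.54), 'w', 10.3, 'F', array([-0.2,  0.7,  6.2]), 't', 34.17)
```

Request:
servo_tool:
  turn:
    - [0,0,0]
    - [0,0,0]
    - [0,0,1]
    - [0,0,2.22]
    - [0,0,2.22]
    - [0,0,2.22]
    - [0,0,2.22]
    - [0,0,2.22]
  slide:
    - [0,0,1.2]
    - [0,0,2.8]
    - [0.8,0.9,4.5]
    - [2,2.3,4.6]
    - [3.2,3.7,4.6]
    - [4.56,5.27,4.6]
    - [4.56,5.27,4.6]
    - [4.56,5.27,4.6]
  hand: [0,0,0,0,0,0,0,0]

```text
clock: 35.17
tcp_pos: [0.6555, -0.1487, 0.1678]
orientation: [2.283, 2.157, -0.002]
contact_force: [-0.4, -1.0, 0.3]
grip_width: 0.0103
gripper_force: 78.7
```

Request:
servo_tool:
  turn:
    - [-0.02,-0.46,0]
    - [-0.05,-0.92,0]
    - [-0.05,-0.92,0]
    - [-0.05,-0.92,0]
    - [-0.05,-0.92,0]
    - [-0.05,-0.92,0]
  slide:
    - [0,0,0]
    - [0,0,0]
    - [0,0,-1]
    - [0,0,-2]
    - [0,0,-2.6]
    - [0,0,-2.6]
  hand: [0,0,0,0,0,0]

```text
clock: 35.92
tcp_pos: [0.6545, -0.1495, 0.0889]
orientation: [2.243, 2.115, 0.082]
contact_force: [-0.9, -0.4, -0.3]
grip_width: 0.0104
gripper_force: 78.8
```

Request:
servo_tool:
  turn:
    - [0,0,0]
    - [0,0,0]
    - [0,0,0]
    - [0,0,0]
  slide:
    - [0,0,-0.2]
    - [0,0,-0.33]
    - [0,0,-0.43]
    - [0,0,-0.43]
  hand: [0,0,0,0]

```text
clock: 36.42
tcp_pos: [0.6565, -0.1485, 0.0779]
orientation: [2.239, 2.115, 0.087]
contact_force: [-1.0, 0.1, 4.5]
grip_width: 0.0101
gripper_force: 79.2
```

Run:
```python
from h import *
print(tool())
```

```text
(array([ 656.5, -148.5,   77.9]), 'tooly_deg', np.float64(-3.27), 'tilt', array([ 4.71, -0.29]), 'q7', np.float64(0.38), 'w', 10.1, 'F', array([-1. ,  0.1,  4.5]), 't', 36.42)
```

Request:
servo_tool:
  turn:
    - [0,0,0]
    - [0,0,0]
    - [0,0,0]
    - [0,0,0]
    - [0,0,0]
    - [0,0,0]
    - [0,0,0]
    - [0,0,0]
  slide:
    - [0,0,0]
    - [0,0,0]
    - [0,0,0]
    - [0,0,1]
    - [0,0,2.5]
    - [-0.7,0,4]
    - [-1.5,0,4.3]
    - [-1.5,0,4.3]
  hand: [0.2,0.4,0.4,0.4,0.4,0.4,0.4,0.4]

```text
clock: 37.42
tcp_pos: [0.6101, -0.1491, 0.2073]
orientation: [2.241, 2.114, 0.087]
contact_force: [0.1, 0.8, -0.2]
grip_width: 0.0339
gripper_force: 0.0
```

Run:
```python
from h import *
print(tool()); im,d,c,L=look('w14'); K=im.copy()
def poly(pts,col): cv2.polylines(K,[np.round(traycam(c,pts)*8).astype(np.int32)],True,col,1,cv2.LINE_AA,3)
sh={'jay':[(-61,-23),(43,-23),(43,45),(11,45),(11,9),(-61,9)],'ell':[(-25,-25),(43,-25),(43,7),(7,7),(7,43),(-25,43)],'bar':[(-34,-16),(34,-16),(34,16),(-34,16)]}
for n,x,y,a in (('jay',12.5,-9,90),('ell',-45,45,-90),('ell',-45,-27,-90),('bar',36.5,54,0),('bar',55,-34,90)):
    a_=np.radians(a); poly([(x+np.cos(a_)*u-np.sin(a_)*v,y+np.sin(a_)*u+np.cos(a_)*v,8) for u,v in sh[n]],(255,0,0))
    R=np.array([[np.cos(a_),-np.sin(a_)],[np.sin(a_),np.cos(a_)]]); l=(L[...,:2]-[x,y])@R
    ins=np.zeros(l.shape[:2],bool)
    for b in POLY[n]: ins|=(l[...,0]>b[0]+4)&(l[...,0]<b[2]-4)&(l[...,1]>b[1]+4)&(l[...,1]<b[3]-4)
    m=ins&(abs(L[...,2]-8)<7)&(im.min(-1)>90); q=L[m]
    s=np.linalg.lstsq(np.c_[q[:,:2],np.ones(len(q))],q[:,2],rcond=None)[0]; print(n,len(q),'slope',np.round(s[:2],3),'z med',round(np.median(q[:,2]),1))
cv2.imwrite('pics/w14o.png',cv2.resize(K[60:420,100:580],None,fx=1.6,fy=1.6,interpolation=cv2.INTER_CUBIC)[:,:,::-1])
```

```text
(array([ 610.1, -149.1,  207.3]), 'tooly_deg', np.float64(-3.34), 'tilt', array([ 4.71, -0.28]), 'q7', np.float64(0.31), 'w', 33.9, 'F', array([ 0.1,  0.8, -0.2]), 't', 37.42)
floor in tray axes: slope [-0.  0.] z 0.3 5097
jay 3605 slope [ 0.    -0.001] z med 8.2
ell 2459 slope [ 0.001 -0.   ] z med 8.1
ell 1837 slope [ 0.007 -0.004] z med 8.1
bar 1711 slope [0.002 0.006] z med 8.2
bar 1333 slope [0.001 0.   ] z med 8.3
```

View pics/w14o.png

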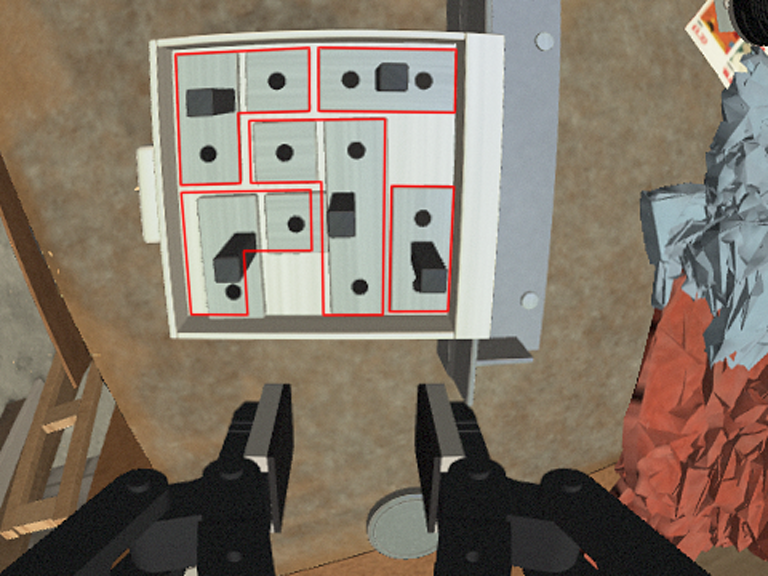

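Run:
```python
from bench import r
print(r.hand_in())
```

```text
the job is handed in; nothing more can be done
None
```

I hung the tray on the rail and let go, then packed all five steel plates I found (one unequal L, two equal Ls, two bars) flat in it, posts up, and handed in at about 37 s; the hand-in gave no verdict. In the last image one equal L had shifted several millimetres towards the unequal L but still lay flat. I did not move the tape measure, the jar lid or the brown look-alikes.

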